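# Dry the probe heads and reset the tripped dryer

## Robot

A 6-joint arm with a two-finger parallel gripper is mounted at the origin on the work surface. World frame = base frame: x ahead of the robot, y to its left, z up, the work surface at z = 0. Lengths are in m, angles in rad, forces in N, time in s.
With the tool pointing down it reaches from about 0.35 to 0.85 m from the base axis. Payload 8.1 kg.
Tool frame: the origin (TCP) lies at the very end of the fingers, on their centre line; the grasp point (between the pads) lies 19 mm behind it; y points along the fingers, z is the direction in which the jaws open and shut, and the axes are right-handed (so a half turn about y gives the same grasp; the last joint's range is limited). The gripper opens to 85 mm and grips with 20 to 120 N. Pads are 22 mm wide; open, the fingers measure 114 mm over their backs; the gripper's body (76 mm by 85 mm) begins 54 mm behind the grasp point. The pads swing forward as they close: fully open they stand 13 mm farther back than shut.
Start: joints at [-1.209, 0.13, 1.488, -0, 1.523, -0.085], TCP at [0.259, -0.541, 0.231] pointing down, gripper open.
Joint ranges: [-2.96, 2.96], [-0.89, 2.26], [0.02, 2.5], [-1.34, 4.48], [0, 2.73], [-2.66, 2.66]. Speed limits (rad/s): [2.39, 2.39, 2.79, 3.14, 3.14, 3.14].

## Interface

Orientations are given as a unit quaternion [w, x, y, z].
In Python, from station import read_state, camera, camera_info, finish_job gives the robot as it stands.
- The arm moves only by the tool carry_out, never from a script. Its argument "moves" is a list of rows, each an object of numbers: "x", "y", "z": the shift along the tool's x, y, z in mm; "rx", "ry", "rz": the turn, a rotation vector about the tool's x, y, z in rad; "hand": the opening, from 0 (shut) to 1 (fully open). A call has 1 to 5 rows; each row is the pose to reach, as a shift and turn from the pose measured when the call began, along the tool's axes at that moment; what a row does not reach only later rows make up. A row lasts 1/12 s, in which the tool goes at most 41.7 mm and 7.16 degrees, less where a joint would pass 70% of its speed; a pose out of reach is approached as far as the arm can. A call with a gripper value outside its range is refused whole. The fingers move at their own pace and stop on an object; "grip_force" is the grip in N (left out, the last holds). Time passes only in rows, so rows that repeat a pose let the fingers close. It gives the time, the measured TCP pose, the force and the opening at its end, in the units of the state.
- read_state(): the state, without advancing time (a new reading comes with each control period).
- camera(name): name is "scene" or "top" or "wrist"; returns (picture, depth): 420x560x3 uint8, red, green, blue; 420x560 float32, m along the optical axis (not along the pixel's ray), 0 where there is no reading.
- camera_info(name): a dict with "vfov" (degrees; the focal length in pixels is half the picture's height over the tangent of half this angle, whatever the lens; pixels are square), "cx", "cy" (the principal point, pixels), "cam_to_world" (4x4, takes a point from camera to world coordinates). Camera axes: x right, y down, z forward; pixel columns grow to the right and rows downward; lengths in m; the calibration is good to about 2 mm. The wrist camera is an equidistant fisheye: a pixel r from the principal point sees the ray r / f radians off the axis. A picture is of the moment at which its call begins: read the wrist's pose just before it. camera_info takes no time and is no camera call; for the wrist camera it gives the pose at the moment of the call.
- finish_job(): hands the job in, once; it reports no verdict.
The state is a dict: "clock": time; "joints": joint angles; "qd": joint speeds; "effort": joint torques, N m; "position": TCP position; "orientation": TCP orientation; "contact_force": force on the tool from outside, world axes, zero at the start; "wrist_torque": the same for the moment, N m; "width": finger opening in m.
Only numpy, scipy, OpenCV 4.12 (cv2) and the standard library are available. Lean on these libraries where they do the work, as an engineer would, in place of code of your own. Each camera call takes 0.05 s, during which the arm holds its last target. There are 200 camera calls.

## Task

The drying cabinet on the audiology desk has tripped. Raise its glass sash, draw out the tray, stand every probe head from the grey mat upright in the tray, push the tray fully in and lower the sash fully shut; only then reset the trip lever by pushing it fully over to off (the ring mark) and throwing it fully over to on (the bar mark). Leave everything else on the desk where it is.

Things in the scene. Friction and masses are not known exactly. Their poses are not given: they have to be found in the camera images.
- cabinet: fixed low drying cabinet, 260 mm wide, clear roof (top at 118 mm) and sides. Its origin is on the table at the middle of the sash's plane; its x axis points into the cabinet (away from the open front), y along the sash, z up. A 260 mm wide, 6 mm thick base plate runs from 160 mm in front of the sash to 157 mm behind it; the room behind the sash is 133 mm deep. Two 22 mm by 12 mm guide posts stand at y = +-128 mm in the sash's plane, up to 235 mm high
- sash (a joint): height of the sash above its lowest position, 0 (shut) to 0.085 m (fully up); it stays where it is left. Lifting takes about 6 N, lowering about 2 N. Shut, its lower edge is 22 mm above the table, so that the empty tray passes under it but a loaded one does not
- sash_grip (a point): middle of the grip rail on the sash's top edge: an upright aluminium slab 14 mm thick (across the sash), 100 mm long (along the sash), 37 mm high; the point is 17 mm below the rail's top, 145 mm above the table when shut; moves up with the sash; axes as the cabinet's
- tray (a joint): how far the tray is drawn out, 0 (fully in, behind the sash) to 0.17 m (fully out); it slides against the cabinet's x axis and takes about 3 N
- tray_floor (a point): middle of the tray's floor (upper side, 10.5 mm above the table). The steel tray is 94 mm (cabinet x) by 220 mm (cabinet y) inside, with walls 9 mm high above the floor. Five heads fit in a row along y at 44 mm pitch. Axes as the cabinet's; moves with the tray: 70 mm behind the sash's plane when in, 100 mm in front of it when fully out
- tray_grip (a point): the tray's black grip block, 16 mm thick along cabinet x, 50 mm long along y, its top 55 mm above the table; this point is in its middle, 38 mm above the table. It stands on a flat stem 155 mm in front of the tray's centre, so 85 mm in front of the sash's plane when the tray is in
- switch: fixed grey trip-switch box, 110 mm (its x) by 64 mm by 68 mm high; origin at the centre of its underside; the lever swings in its x-z plane. The ring mark (off) is on top at its -x end, the bar mark (on) at its +x end
- lever (a joint): angle of the black lever: -0.6 rad fully off (leaning to the box's -x), about 0 tripped (upright), +0.6 rad fully on (leaning to +x). From the tripped position it is barred inside the box at about +0.2 until it has been pushed beyond -0.5; it stays where it is left. Its pivot is 55 mm above the table, on the box's z axis. Takes 2.5 to 4 N at the tip
- lever_tip (a point): the lever's top, 65 mm from its pivot (120 mm above the table when upright); its upper 30 mm is a paddle 14 mm thick (x) and 26 mm wide (y)
- head1: a probe head to be dried: an upright grey plastic cylinder 36 mm in diameter and 36 mm high with a thin steel band and a short black cone on top, 54 mm high in all, about 80 g; origin at the centre of its underside, z up. One of five of the same kind: 3 to 5 are present, standing on the grey mat (absent ones read None from the start)
- head2: a probe head to be dried: an upright grey plastic cylinder 36 mm in diameter and 36 mm high with a thin steel band and a short black cone on top, 54 mm high in all, about 80 g; origin at the centre of its underside, z up. One of five of the same kind: 3 to 5 are present, standing on the grey mat (absent ones read None from the start)
- head3: a probe head to be dried: an upright grey plastic cylinder 36 mm in diameter and 36 mm high with a thin steel band and a short black cone on top, 54 mm high in all, about 80 g; origin at the centre of its underside, z up. One of five of the same kind: 3 to 5 are present, standing on the grey mat (absent ones read None from the start)
- head4: a probe head to be dried: an upright grey plastic cylinder 36 mm in diameter and 36 mm high with a thin steel band and a short black cone on top, 54 mm high in all, about 80 g; origin at the centre of its underside, z up. One of five of the same kind: 3 to 5 are present, standing on the grey mat (absent ones read None from the start)
- head5: a probe head to be dried: an upright grey plastic cylinder 36 mm in diameter and 36 mm high with a thin steel band and a short black cone on top, 54 mm high in all, about 80 g; origin at the centre of its underside, z up. One of five of the same kind: 3 to 5 are present, standing on the grey mat (absent ones read None from the start)
- jar: bystander: a closed jar 42 mm in diameter, 50 mm high, on the mat among the heads; origin under its centre
- tip_case: bystander: a small blue case 50 x 36 x 22 mm on the desk beside the mat; origin under its centre
- spray: bystander: a bottle 60 mm in diameter, 160 mm high, at the left
- mug: bystander: a white mug 80 mm wide, 90 mm high, at the left
- marker: bystander: a marker pen 135 mm long lying on the desk
- otoscope_handle: bystander: a black and steel instrument handle 140 mm long, 24 mm thick, lying on the desk
There are look-alikes about, which are no part of the job. What is shaped like the head5 but green or yellow is not meant. Leave any purple look-alike of the head2 alone.

How it is judged:
On the way, in this order (a step that is already met when the one before it is completed fails the run):
1. the sash has been raised (value of joint sash above 0.055 m), for 0.2 s.
2. every probe head stands in the tray and the tray is fully in (x of head1 in the frame of tray_floor between -0.035 and 0.035 m and y of head1 in the frame of tray_floor between -0.1 and 0.1 m and z of head1 in the frame of tray_floor between -0.006 and 0.006 m and angle between each of head1, head2, head3, head4, head5's own z axis and vertical below 0.2 rad and x of head2 in the frame of tray_floor between -0.035 and 0.035 m and y of head2 in the frame of tray_floor between -0.1 and 0.1 m and z of head2 in the frame of tray_floor between -0.006 and 0.006 m and x of head3 in the frame of tray_floor between -0.035 and 0.035 m and y of head3 in the frame of tray_floor between -0.1 and 0.1 m and z of head3 in the frame of tray_floor between -0.006 and 0.006 m and x of head4 in the frame of tray_floor between -0.035 and 0.035 m and y of head4 in the frame of tray_floor between -0.1 and 0.1 m and z of head4 in the frame of tray_floor between -0.006 and 0.006 m and x of head5 in the frame of tray_floor between -0.035 and 0.035 m and y of head5 in the frame of tray_floor between -0.1 and 0.1 m and z of head5 in the frame of tray_floor between -0.006 and 0.006 m and value of joint tray below 0.01 m), for 0.2 s.
3. the sash is fully shut (value of joint sash below 0.008 m), for 0.2 s.
4. the lever has been pushed fully off (value of joint lever below -0.5 rad), for 0.05 s.
5. the lever is fully on (value of joint lever above 0.5 rad), for 0.2 s.
At the end, for the whole second after the job is handed in: Every probe head present stands upright (within 0.2 rad) on the tray's floor, its axis inside the tray (within 35 mm of the middle in depth and 100 mm in width), at rest; tray within 10 mm of fully in, sash within 8 mm of shut, lever within 0.1 rad of fully on (all of step 2 and value of joint sash below 0.008 m and value of joint lever above 0.5 rad and linear speed of each of head1, head2, head3, head4, head5 below 0.02 m/s); the robot touches nothing.
It fails at once if a bystander is moved more than 5 cm (distance of any of jar, tip_case, spray, mug, marker, otoscope_handle from where it was at the start of the episode above 0.05 m).
Of head1, head2, head3, head4, head5 only 3 to 5 are there at a start; the rules pass over those that are not, and their reading is None.
At some moment in a run one of head1, head2, head3, head4, head5 may be knocked a few centimetres aside while the robot is not near it.
It also fails if it takes over 210 s, if anything falls off the work surface, if the arm or the gripper's body presses on something with over 40 N, if the wrist force passes 120 N, or if a joint passes its speed limit or range.

## Working session

There is one attempt and no reset: what is moved stays moved. The work goes in short steps, Python scripts to look and compute and a tool call to move; the robot and the scene stay as the last step left them, time stands still between calls to the robot, and variables do not carry over. Pictures are saved under pics/ and viewed, about 12 in all and at most 16, crops included, and the job is handed in when it is done.

Besides the shell and the picture viewer there is one more tool, called after "Call:" by a JSON object that holds its "method" and its "body", one argument or row to a line. carry_out: Moves the arm, as the interface text tells. Its arguments: {"type":"object","properties":{"moves":{"type":"array"},"grip_force":{"type":"number"}},"required":["moves"]}

```bash
mkdir -p pics
cat > h.py <<'E'
import numpy as np, cv2
from station import *
from scipy.spatial.transform import Rotation as R
def snap(n,f):
    im,d=camera(n); cv2.imwrite('pics/'+f+'.png',im[:,:,::-1]); np.savez('pics/'+f+'.npz',im=im,d=d); return im,d
def ray(n,u,v,ci=None):
    c=ci or camera_info(n); f=210/np.tan(np.radians(c['vfov'])/2); T=np.array(c['cam_to_world'])
    a=np.array([(u-c['cx'])/f,(v-c['cy'])/f,1.])
    if n=='wrist':
        r=np.hypot(a[0],a[1]); a=np.array([a[0]/r*np.sin(r),a[1]/r*np.sin(r),np.cos(r)])
    return T[:3,3],T[:3,:3]@a
def onz(n,u,v,z,ci=None):
    o,r=ray(n,u,v,ci); return o+r*(z-o[2])/r[2]
def cloud(n,d):
    c=camera_info(n); f=210/np.tan(np.radians(c['vfov'])/2); T=np.array(c['cam_to_world'])
    v,u=np.mgrid[:d.shape[0],:d.shape[1]]
    P=np.stack([(u-c['cx'])/f*d,(v-c['cy'])/f*d,d],-1)
    return P@T[:3,:3].T+T[:3,3]
def pose():
    s=read_state(); q=s['orientation']; return s,np.array(s['position']),R.from_quat([q[1],q[2],q[3],q[0]]).as_matrix()
def to(p,yaw_z=None):
    """tool-frame mm shift to world p; rotation so tool z axis points to angle yaw_z in world (tool down)"""
    s,p0,M=pose(); out=[(1000*M.T@(np.array(p)-p0)).round(1)]
    if yaw_z is not None:
        best=None
        for a in (yaw_z,yaw_z+np.pi):
            z=np.array([np.cos(a),np.sin(a),0]); y=np.array([0,0,-1.]); x=np.cross(y,z)
            rv=R.from_matrix(M.T@np.stack([x,y,z],1)).as_rotvec()
            if best is None or np.linalg.norm(rv)<np.linalg.norm(best): best=rv
        out.append(best.round(3))
    return out
E
python3 - <<'E'
from h import *
for n in('scene','top'):
    snap(n,n+'0'); c=camera_info(n); print(n,c['vfov'],c['cx'],c['cy'],np.round(c['cam_to_world'],3).tolist())
s,p,M=pose(); print(s['clock'],p,M.round(3).tolist(),s['width'])
E
```

```text
scene 51.82531324364554 272.2323288408714 206.35371608643405 [[0.782, 0.432, -0.448, 1.035], [0.623, -0.556, 0.55, -0.473], [-0.012, -0.71, -0.704, 0.862], [0.0, 0.0, 0.0, 1.0]]
top 43.32573039374039 270.3854291277036 204.36293201688167 [[0.01, -0.996, 0.088, 0.451], [-1.0, -0.009, 0.018, 0.066], [-0.017, -0.088, -0.996, 1.469], [0.0, 0.0, 0.0, 1.0]]
0.1 [ 0.25909207 -0.54063059  0.23034217] [[-0.902, -0.001, 0.432], [-0.432, 0.002, -0.902], [-0.0, -1.0, -0.002]] 0.08546745658479503
```

View pics/top0.png

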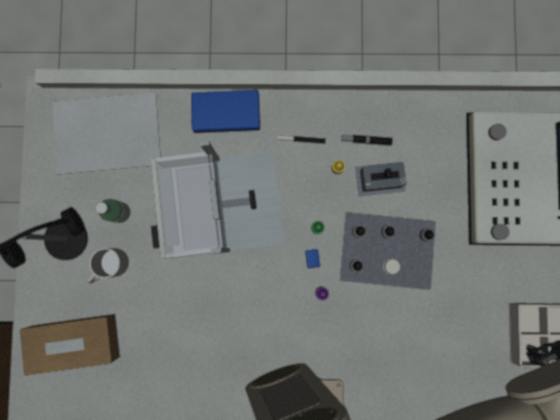

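View pics/scene0.png

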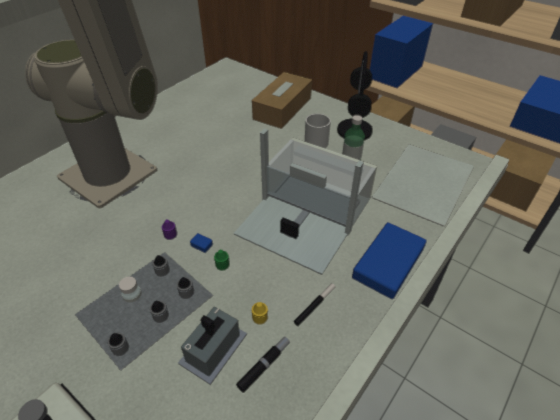

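Top view: four grey heads with black cones on the mat at (360,231), (389,231), (428,235) and (357,266). The white jar is at (393,267). Look-alikes are green (318,227), yellow (338,167) and purple (322,293), all off the mat. Switch is at (383,177), the tray grip at (252,199), and the cabinet opens to the right of the image. I'll check this in a close crop and measure.

Run:
```python
from h import *
t=np.load('pics/top0.npz'); s=np.load('pics/scene0.npz')
A=t['im'][150:300,300:450]; B=s['im'][230:390,70:250]
A=cv2.resize(A,(600,600),interpolation=cv2.INTER_CUBIC)[:,:400+200]; 
C=cv2.resize(s['im'][295:385,170:250],None,fx=4,fy=4,interpolation=cv2.INTER_CUBIC)
C=np.vstack([C[:300],cv2.resize(t['im'][155:200,355:411],(320,257))])
C=np.vstack([C,np.zeros((43,320,3),np.uint8)])[:600,:200+120]
o=np.hstack([cv2.resize(A,(480,600)),C]); o=np.clip(o.astype(float)*1.6,0,255).astype(np.uint8)
cv2.imwrite('pics/crop1.png',o[:,:,::-1])
P=cloud('top',t['d'])
def comps(lo,hi,u0,u1,v0,v1,mn=15):
    m=((P[...,2]>lo)&(P[...,2]<hi)).astype(np.uint8); k=np.zeros_like(m); k[v0:v1,u0:u1]=1
    n,l,st,ce=cv2.connectedComponentsWithStats(m*k)
    for i in range(1,n):
        if st[i,4]>=mn:
            q=P[l==i]; print(ce[i].round(),st[i,4],'mid',((q.min(0)+q.max(0))/2).round(3),'mean',q.mean(0).round(3),'zmax',q[:,2].max().round(3),'ext',np.ptp(q,axis=0).round(3))
print('heads');comps(.03,.1,300,450,140,300)
print('grip');comps(.03,.1,225,285,150,250)
print('posts');comps(.19,.3,150,240,140,260,5)
print('rail');comps(.125,.19,180,240,140,260,5)
print('switchbox');comps(.04,.08,340,420,150,205)
print('lever');comps(.08,.14,340,420,150,205,3)
for n,u,v,z in(('top',360,231,.05),('top',389,231,.05),('top',428,235,.05),('top',357,266,.05),('top',209,150,.235),('top',224,250,.235),('top',252,199,.055)): print(u,v,onz(n,u,v,z).round(3))
m=cv2.inRange(t['im'],(0,0,0),(40,40,40))
```

```text
heads
[338. 166.] 130 mid [ 0.685 -0.092  0.044] mean [ 0.683 -0.092  0.041] zmax 0.058 ext [0.034 0.034 0.027]
[383. 176.] 1000 mid [ 0.655 -0.212  0.065] mean [ 0.652 -0.208  0.065] zmax 0.099 ext [0.074 0.116 0.068]
[318. 227.] 132 mid [ 0.517 -0.037  0.044] mean [ 0.517 -0.036  0.041] zmax 0.058 ext [0.033 0.035 0.028]
[360. 231.] 141 mid [ 0.507 -0.15   0.046] mean [ 0.508 -0.149  0.043] zmax 0.063 ext [0.033 0.035 0.032]
[389. 231.] 141 mid [ 0.508 -0.228  0.045] mean [ 0.508 -0.227  0.043] zmax 0.059 ext [0.033 0.035 0.028]
[428. 234.] 146 mid [ 0.5   -0.333  0.045] mean [ 0.5   -0.331  0.043] zmax 0.06 ext [0.035 0.034 0.03 ]
[357. 266.] 147 mid [ 0.415 -0.142  0.046] mean [ 0.415 -0.141  0.043] zmax 0.061 ext [0.035 0.035 0.031]
[392. 266.] 175 mid [ 0.413 -0.233  0.045] mean [ 0.414 -0.233  0.051] zmax 0.06 ext [0.035 0.038 0.029]
[322. 293.] 137 mid [ 0.34  -0.049  0.045] mean [ 0.34  -0.048  0.041] zmax 0.059 ext [0.033 0.032 0.029]
grip
[252. 199.] 116 mid [0.59  0.14  0.049] mean [0.59  0.141 0.053] zmax 0.064 ext [0.049 0.019 0.03 ]
posts
[205. 144.] 88 mid [0.705 0.24
[... 602 characters left out ...]
7] mean [0.493 0.218 0.127] zmax 0.129 ext [0.008 0.003 0.004]
[224. 250.] 16 mid [0.453 0.204 0.158] mean [0.453 0.204 0.161] zmax 0.189 ext [0.012 0.003 0.063]
switchbox
[341. 166.] 23 mid [ 0.683 -0.1    0.048] mean [ 0.683 -0.099  0.047] zmax 0.056 ext [0.022 0.01  0.015]
[383. 176.] 966 mid [ 0.655 -0.212  0.06 ] mean [ 0.653 -0.209  0.066] zmax 0.08 ext [0.074 0.115 0.039]
lever
[388. 173.] 75 mid [ 0.654 -0.211  0.105] mean [ 0.654 -0.211  0.113] zmax 0.125 ext [0.025 0.016 0.041]
360 231 [ 0.507 -0.149  0.05 ]
389 231 [ 0.508 -0.226  0.05 ]
428 235 [ 0.498 -0.33   0.05 ]
357 266 [ 0.414 -0.14   0.05 ]
209 150 [0.688 0.235 0.235]
224 250 [0.452 0.195 0.235]
252 199 [0.59  0.141 0.055]
```

View pics/crop1.png

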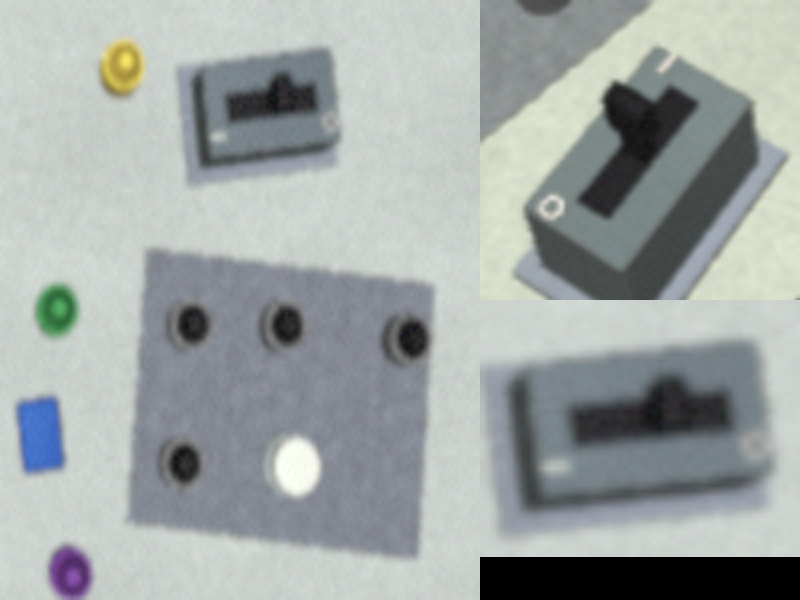

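The crop confirms it: four grey, black-coned heads on the mat are the targets, and the jar is white. On the switch, the bar mark is at the +y end and the ring at the -y end. The post midpoints put the cabinet origin at (0.579, 0.2305), with x pointing at 97.5°. That predicts the tray grip within 5 mm of where I measured it. Moving to the sash.

```bash
cat >> h.py <<'E'
O=np.array([.579,.2305]); CX=np.array([-.13,.992]); CX/=np.linalg.norm(CX); CY=np.array([-CX[1],CX[0]]); YAW=np.arctan2(CX[1],CX[0])
def cab(x,y,z): return np.r_[O+CX*x+CY*y,z]
E
python3 - <<'E'
from h import *
print(*to(cab(0,0,.27),YAW))
E
```

```text
[-621.7  -38.6 -557.3] [0.002 0.316 0.   ]
```

Call:
{"method": "carry_out", "body": {
  "moves": [
    {"x": -31, "y": -20, "z": -27, "ry": 0.1},
    {"x": -62, "y": -39, "z": -54, "ry": 0.2},
    {"x": -93, "y": -39, "z": -83, "ry": 0.316},
    {"x": -122, "y": -39, "z": -110, "ry": 0.316},
    {"x": -150, "y": -39, "z": -135, "ry": 0.316, "hand": 1}
  ],
  "grip_force": 60
}}

```text
invalid input at $.moves[0]: expected keys x, y, z, rx, ry, rz, hand
```

Run:
```python
from h import *
print(*to(cab(0,0,.27),YAW))
```

```text
[-621.7  -38.6 -557.3] [0.002 0.316 0.   ]
```

Call:
{"method": "carry_out", "body": {
  "moves": [
    {"x": -31, "y": -20, "z": -27, "rx": 0, "ry": 0.1, "rz": 0, "hand": 1},
    {"x": -62, "y": -39, "z": -54, "rx": 0, "ry": 0.2, "rz": 0, "hand": 1},
    {"x": -93, "y": -39, "z": -83, "rx": 0, "ry": 0.316, "rz": 0, "hand": 1},
    {"x": -124, "y": -39, "z": -111, "rx": 0, "ry": 0.316, "rz": 0, "hand": 1},
    {"x": -155, "y": -39, "z": -139, "rx": 0, "ry": 0.316, "rz": 0, "hand": 1}
  ],
  "grip_force": 60
}}

```text
clock: 0.52
position: [0.3361, -0.3542, 0.2697]
orientation: [0.046, -0.046, 0.706, -0.705]
contact_force: [0.6, 0.6, 0.2]
width: 0.0857
```

Run:
```python
from h import *
print(*to(cab(0,0,.27),YAW))
```

```text
[-3.162e+02  4.000e-01 -5.485e+02] [ 0.001 -0.001  0.   ]
```

Call:
{"method": "carry_out", "body": {
  "moves": [
    {"x": -20, "y": 0, "z": -34, "rx": 0, "ry": 0, "rz": 0, "hand": 1},
    {"x": -40, "y": 0, "z": -69, "rx": 0, "ry": 0, "rz": 0, "hand": 1},
    {"x": -60, "y": 0, "z": -103, "rx": 0, "ry": 0, "rz": 0, "hand": 1},
    {"x": -80, "y": 0, "z": -138, "rx": 0, "ry": 0, "rz": 0, "hand": 1},
    {"x": -100, "y": 0, "z": -172, "rx": 0, "ry": 0, "rz": 0, "hand": 1}
  ]
}}

```text
clock: 0.93
position: [0.4131, -0.1687, 0.2697]
orientation: [0.045, -0.046, 0.706, -0.705]
contact_force: [0.8, -0.1, 0.8]
width: 0.085
```

Call:
{"method": "carry_out", "body": {
  "moves": [
    {"x": -20, "y": 0, "z": -34, "rx": 0, "ry": 0, "rz": 0, "hand": 1},
    {"x": -40, "y": 0, "z": -69, "rx": 0, "ry": 0, "rz": 0, "hand": 1},
    {"x": -60, "y": 0, "z": -103, "rx": 0, "ry": 0, "rz": 0, "hand": 1},
    {"x": -80, "y": 0, "z": -138, "rx": 0, "ry": 0, "rz": 0, "hand": 1},
    {"x": -100, "y": 0, "z": -172, "rx": 0, "ry": 0, "rz": 0, "hand": 1}
  ]
}}

```text
clock: 1.35
position: [0.4903, 0.017, 0.2697]
orientation: [0.046, -0.046, 0.706, -0.705]
contact_force: [-0.3, -0.7, 0.7]
width: 0.0853
```

Call:
{"method": "carry_out", "body": {
  "moves": [
    {"x": -20, "y": 0, "z": -34, "rx": 0, "ry": 0, "rz": 0, "hand": 1},
    {"x": -40, "y": 0, "z": -69, "rx": 0, "ry": 0, "rz": 0, "hand": 1},
    {"x": -60, "y": 0, "z": -103, "rx": 0, "ry": 0, "rz": 0, "hand": 1},
    {"x": -80, "y": 0, "z": -138, "rx": 0, "ry": 0, "rz": 0, "hand": 1},
    {"x": -100, "y": 0, "z": -172, "rx": 0, "ry": 0, "rz": 0, "hand": 1}
  ]
}}

```text
clock: 1.77
position: [0.5674, 0.2026, 0.2693]
orientation: [0.045, -0.046, 0.706, -0.705]
contact_force: [1.3, -0.3, 0.7]
width: 0.0852
```

Run:
```python
from h import *
print(*to(cab(0,0,.27),YAW)); print(camera_info('wrist'))
snap('wrist','w1')
```

```text
[-15.1  -0.7 -26.2] [ 0.001 -0.001  0.001]
{'vfov': 65.70646984690485, 'cx': 277.44219160629154, 'cy': 206.80161992919628, 'cam_to_world': array([[ 0.12920414, -0.94208547, -0.30948548,  0.64747323],
       [-0.99161602, -0.12337614, -0.03841871,  0.2120086 ],
       [-0.00198942,  0.31185461, -0.95012775,  0.4120583 ],
       [ 0.        ,  0.        ,  0.        ,  1.        ]])}
```

View pics/w1.png

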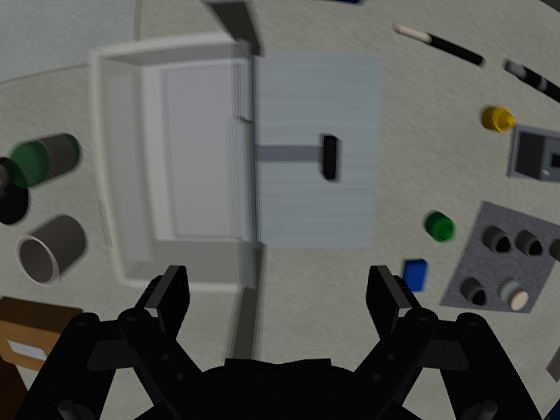

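The wrist view shows the rail at columns ~233-253 and rows 118-240, the tray grip at (330,158), and nothing between the fingers. I'll check the rail by casting rays onto its top plane.

Run:
```python
from h import *
for u,v,z in((236,118,.162),(253,120,.162),(233,240,.162),(250,240,.162),(330,158,.055)):
    p=onz('wrist',u,v,z); q=p[:2]-O; print(u,v,p.round(3),'cab',(q@CX).round(3),(q@CY).round(3))
im,d=np.load('pics/w1.npz').values(); print(d[180,225:262].round(3))
print(to(cab(0,0,.13)))
```

```text
236 118 [0.633 0.249 0.162] cab 0.011 -0.056
253 120 [0.633 0.236 0.162] cab -0.002 -0.055
233 240 [0.533 0.241 0.162] cab 0.017 0.044
250 240 [0.535 0.227 0.162] cab 0.002 0.044
330 158 [0.597 0.154 0.055] cab -0.078 -0.008
[0.3   0.302 0.301 0.301 0.301 0.301 0.301 0.3   0.301 0.302 0.301 0.303
 0.258 0.256 0.256 0.254 0.256 0.255 0.257 0.257 0.256 0.256 0.257 0.255
 0.257 0.258 0.257 0.257 0.257 0.26  0.27  0.282 0.356 0.373 0.391 0.391
 0.417]
[array([-13.8, 137.6, -19.7])]
```

Call:
{"method": "carry_out", "body": {
  "moves": [
    {"x": -17, "y": 0, "z": -23, "rx": 0, "ry": 0, "rz": 0, "hand": 1},
    {"x": -17, "y": 35, "z": -23, "rx": 0, "ry": 0, "rz": 0, "hand": 1},
    {"x": -17, "y": 70, "z": -23, "rx": 0, "ry": 0, "rz": 0, "hand": 1},
    {"x": -17, "y": 105, "z": -23, "rx": 0, "ry": 0, "rz": 0, "hand": 1},
    {"x": -17, "y": 135, "z": -23, "rx": 0, "ry": 0, "rz": 0, "hand": 1}
  ]
}}

```text
clock: 2.23
position: [0.5806, 0.2341, 0.1293]
orientation: [0.045, -0.049, 0.707, -0.704]
contact_force: [0.1, -0.0, -0.6]
width: 0.0854
```

Call:
{"method": "carry_out", "body": {
  "moves": [
    {"x": 0, "y": 0, "z": 0, "rx": 0, "ry": 0, "rz": 0, "hand": 0},
    {"x": 0, "y": 0, "z": 0, "rx": 0, "ry": 0, "rz": 0, "hand": 0},
    {"x": 0, "y": 0, "z": 0, "rx": 0, "ry": 0, "rz": 0, "hand": 0},
    {"x": 0, "y": 0, "z": 0, "rx": 0, "ry": 0, "rz": 0, "hand": 0},
    {"x": 0, "y": 0, "z": 0, "rx": 0, "ry": 0, "rz": 0, "hand": 0}
  ]
}}

```text
clock: 2.65
position: [0.5824, 0.2345, 0.1326]
orientation: [0.047, -0.047, 0.707, -0.704]
contact_force: [-0.8, 0.4, -0.3]
width: 0.0257
```

Call:
{"method": "carry_out", "body": {
  "moves": [
    {"x": 0, "y": 0, "z": 0, "rx": 0, "ry": 0, "rz": 0, "hand": 0},
    {"x": 0, "y": 0, "z": 0, "rx": 0, "ry": 0, "rz": 0, "hand": 0},
    {"x": 0, "y": 0, "z": 0, "rx": 0, "ry": 0, "rz": 0, "hand": 0},
    {"x": 0, "y": 0, "z": 0, "rx": 0, "ry": 0, "rz": 0, "hand": 0}
  ]
}}

```text
clock: 2.98
position: [0.5829, 0.231, 0.1337]
orientation: [0.046, -0.046, 0.706, -0.706]
contact_force: [-1.8, -17.2, 1.9]
width: 0.0127
```

Call:
{"method": "carry_out", "body": {
  "moves": [
    {"x": 0, "y": -16, "z": 0, "rx": 0, "ry": 0, "rz": 0, "hand": 0},
    {"x": 0, "y": -32, "z": 0, "rx": 0, "ry": 0, "rz": 0, "hand": 0},
    {"x": 0, "y": -50, "z": 0, "rx": 0, "ry": 0, "rz": 0, "hand": 0},
    {"x": 0, "y": -66, "z": 0, "rx": 0, "ry": 0, "rz": 0, "hand": 0},
    {"x": 0, "y": -82, "z": 0, "rx": 0, "ry": 0, "rz": 0, "hand": 0}
  ]
}}

```text
clock: 3.4
position: [0.5829, 0.2307, 0.2169]
orientation: [0.046, -0.046, 0.706, -0.706]
contact_force: [0.9, -0.5, -5.9]
width: 0.0127
```

Call:
{"method": "carry_out", "body": {
  "moves": [
    {"x": 0, "y": 0, "z": 0, "rx": 0, "ry": 0, "rz": 0, "hand": 0},
    {"x": 0, "y": 0, "z": 0, "rx": 0, "ry": 0, "rz": 0, "hand": 0},
    {"x": 0, "y": 0, "z": 0, "rx": 0, "ry": 0, "rz": 0, "hand": 0.6},
    {"x": 0, "y": 0, "z": 0, "rx": 0, "ry": 0, "rz": 0, "hand": 0.6},
    {"x": 0, "y": 0, "z": 0, "rx": 0, "ry": 0, "rz": 0, "hand": 0.6}
  ]
}}

```text
clock: 3.82
position: [0.5832, 0.2308, 0.217]
orientation: [0.047, -0.046, 0.706, -0.705]
contact_force: [0.3, -0.1, -0.2]
width: 0.0485
```

Run:
```python
from h import *
im,d=snap('top','top1'); P=cloud('top',d)
q=P[185:215,195:225].reshape(-1,3); q=q[(q[:,2]>.14)&(q[:,2]<.4)]; print(q.mean(0), np.percentile(q[:,2],[5,50,95]))
print(to(cab(-.085,-.004,.030)), read_state()['width'])
```

```text
[0.54988011 0.22293544 0.24135705] [0.14838718 0.24397762 0.3615264 ]
[array([  0.3, 186.9,  84.8])] 0.05107393961679084
```

Call:
{"method": "carry_out", "body": {
  "moves": [
    {"x": 0, "y": -25, "z": 0, "rx": 0, "ry": 0, "rz": 0, "hand": 0.7},
    {"x": 0, "y": -50, "z": 0, "rx": 0, "ry": 0, "rz": 0, "hand": 0.7},
    {"x": 0, "y": -50, "z": 28, "rx": 0, "ry": 0, "rz": 0, "hand": 0.7},
    {"x": 0, "y": -50, "z": 57, "rx": 0, "ry": 0, "rz": 0, "hand": 0.7},
    {"x": 0, "y": -50, "z": 85, "rx": 0, "ry": 0, "rz": 0, "hand": 0.7}
  ]
}}

```text
clock: 4.28
position: [0.5947, 0.1461, 0.2678]
orientation: [0.048, -0.046, 0.706, -0.705]
contact_force: [-0.2, -0.2, -0.8]
width: 0.0595
```

Call:
{"method": "carry_out", "body": {
  "moves": [
    {"x": 0, "y": 35, "z": 0, "rx": 0, "ry": 0, "rz": 0, "hand": 0.7},
    {"x": 0, "y": 70, "z": 0, "rx": 0, "ry": 0, "rz": 0, "hand": 0.7},
    {"x": 0, "y": 105, "z": 0, "rx": 0, "ry": 0, "rz": 0, "hand": 0.7},
    {"x": 0, "y": 140, "z": 0, "rx": 0, "ry": 0, "rz": 0, "hand": 0.7},
    {"x": 0, "y": 140, "z": 0, "rx": 0, "ry": 0, "rz": 0, "hand": 0.7}
  ]
}}

```text
clock: 4.7
position: [0.5898, 0.1451, 0.1189]
orientation: [-0.043, 0.05, -0.705, 0.706]
contact_force: [-1.8, -0.8, -2.0]
width: 0.0598
```

Run:
```python
from h import *
snap('wrist','w2'); snap('scene','s2')
a=cv2.imread('pics/w2.png'); b=cv2.imread('pics/s2.png')
cv2.imwrite('pics/v2.png',np.hstack([a[:,150:],b[100:520,200:420] if b.shape[0]>520 else b[:,200:420]]))
print(to(cab(-.085,-.004,.030)), read_state()['width'])
for u,v in():pass
```

```text
[array([-0.3, 96.8, -0.8])] 0.05980774443008303
```

View pics/v2.png

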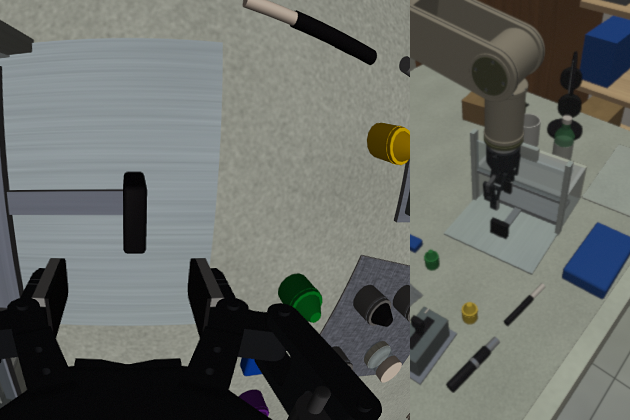

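Picture 5 shows the sash up and the grip block, at crop (135,212), centred between the open fingers. Now descend, grip and draw the tray out.

Call:
{"method": "carry_out", "body": {
  "moves": [
    {"x": 0, "y": 30, "z": 0, "rx": 0, "ry": 0, "rz": 0, "hand": 0.7},
    {"x": 0, "y": 60, "z": 0, "rx": 0, "ry": 0, "rz": 0, "hand": 0.7},
    {"x": 0, "y": 88, "z": 0, "rx": 0, "ry": 0, "rz": 0, "hand": 0.7},
    {"x": 0, "y": 88, "z": 0, "rx": 0, "ry": 0, "rz": 0, "hand": 0.3},
    {"x": 0, "y": 88, "z": 0, "rx": 0, "ry": 0, "rz": 0, "hand": 0}
  ]
}}

```text
clock: 5.22
position: [0.5944, 0.1461, 0.0404]
orientation: [-0.047, 0.047, -0.706, 0.706]
contact_force: [0.5, -0.3, 0.4]
width: 0.0364
```

Call:
{"method": "carry_out", "body": {
  "moves": [
    {"x": 0, "y": 0, "z": 0, "rx": 0, "ry": 0, "rz": 0, "hand": 0},
    {"x": 0, "y": 0, "z": 0, "rx": 0, "ry": 0, "rz": 0, "hand": 0},
    {"x": 0, "y": 0, "z": 0, "rx": 0, "ry": 0, "rz": 0, "hand": 0},
    {"x": 0, "y": 0, "z": 0, "rx": 0, "ry": 0, "rz": 0, "hand": 0},
    {"x": 0, "y": 0, "z": 0, "rx": 0, "ry": 0, "rz": 0, "hand": 0}
  ]
}}

```text
clock: 5.63
position: [0.5972, 0.1464, 0.0448]
orientation: [0.049, -0.045, 0.706, -0.705]
contact_force: [-2.7, -2.8, 5.3]
width: 0.0137
```

Call:
{"method": "carry_out", "body": {
  "moves": [
    {"x": 0, "y": 0, "z": 28, "rx": 0, "ry": 0, "rz": 0, "hand": 0},
    {"x": 0, "y": 0, "z": 60, "rx": 0, "ry": 0, "rz": 0, "hand": 0},
    {"x": 0, "y": 0, "z": 95, "rx": 0, "ry": 0, "rz": 0, "hand": 0},
    {"x": 0, "y": 0, "z": 130, "rx": 0, "ry": 0, "rz": 0, "hand": 0},
    {"x": 0, "y": 0, "z": 160, "rx": 0, "ry": 0, "rz": 0, "hand": 0}
  ]
}}

```text
clock: 6.05
position: [0.6185, -0.0131, 0.045]
orientation: [0.049, -0.045, 0.706, -0.705]
contact_force: [6.2, 4.3, -19.0]
width: 0.0144
```

Call:
{"method": "carry_out", "body": {
  "moves": [
    {"x": 0, "y": 0, "z": 4, "rx": 0, "ry": 0, "rz": 0, "hand": 0},
    {"x": 0, "y": 0, "z": 8, "rx": 0, "ry": 0, "rz": 0, "hand": 0},
    {"x": 0, "y": 0, "z": 8, "rx": 0, "ry": 0, "rz": 0, "hand": 0}
  ]
}}

```text
clock: 6.3
position: [0.6197, -0.0216, 0.045]
orientation: [0.049, -0.044, 0.706, -0.705]
contact_force: [4.2, -0.5, -18.2]
width: 0.0138
```

Call:
{"method": "carry_out", "body": {
  "moves": [
    {"x": 0, "y": 0, "z": 0, "rx": 0, "ry": 0, "rz": 0, "hand": 0.7},
    {"x": 0, "y": 0, "z": 0, "rx": 0, "ry": 0, "rz": 0, "hand": 0.7},
    {"x": 0, "y": 0, "z": 0, "rx": 0, "ry": 0, "rz": 0, "hand": 0.7},
    {"x": 0, "y": -40, "z": 0, "rx": 0, "ry": 0, "rz": 0, "hand": 0.7},
    {"x": 0, "y": -80, "z": 0, "rx": 0, "ry": 0, "rz": 0, "hand": 0.7}
  ]
}}

```text
clock: 6.72
position: [0.6172, -0.0213, 0.1242]
orientation: [0.047, -0.046, 0.707, -0.704]
contact_force: [1.8, -0.3, 1.2]
width: 0.0599
```

Call:
{"method": "carry_out", "body": {
  "moves": [
    {"x": 25, "y": -20, "z": 30, "rx": 0, "ry": 0, "rz": 0, "hand": 0.7},
    {"x": 50, "y": -20, "z": 60, "rx": 0, "ry": 0, "rz": 0, "hand": 0.7},
    {"x": 70, "y": -20, "z": 85, "rx": 0, "ry": 0, "rz": 0, "hand": 0.7},
    {"x": 70, "y": -20, "z": 85, "rx": 0, "ry": 0, "rz": 0, "hand": 0.7}
  ]
}}

```text
clock: 7.05
position: [0.558, -0.1194, 0.1466]
orientation: [-0.047, 0.044, -0.705, 0.706]
contact_force: [-0.9, 0.4, -0.5]
width: 0.0596
```

```bash
cat >> h.py <<'E'
def heads(f):
    """grey cylinders on mat: top-view height blobs, plus non-vivid colour; prints world and tool shift"""
    im,d=snap('top',f); P=cloud('top',d); z=P[...,2]
    m=((z>.03)&(z<.075)).astype(np.uint8); n,l,st,ce=cv2.connectedComponentsWithStats(m)
    hsv=cv2.cvtColor(im,cv2.COLOR_RGB2HSV)
    for i in range(1,n):
        if 90<st[i,4]<260:
            q=P[l==i]; c=((q.min(0)+q.max(0))/2)[:2]; h=hsv[l==i]
            if abs(c[0]-.5)<.25 and -.4<c[1]<.2:
                print(ce[i].round(),st[i,4],c.round(3),'cab',[float(((c-O)@a).round(3)) for a in(CX,CY)],'sat',np.median(h[:,1]),'shift@z.009',to(np.r_[c,.009])[0])
    return im,P
E
python3 - <<'E'
from h import *
im,P=heads('top3')
# tray: grip
z=P[...,2]
cv2.imwrite('pics/v3.png',cv2.resize(im[130:310,140:450],None,fx=2.5,fy=2.5)[:,:,::-1])
E
```

```text
[338. 166.] 131 [ 0.685 -0.092] cab [-0.333, -0.063] sat 153.0 shift@z.009 [-127.3  137.8   -8.9]
[394. 167.] 196 [ 0.675 -0.225] cab [-0.464, -0.036] sat 32.0 shift@z.009 [-101.   137.6  121.9]
[312. 192.] 120 [ 0.613 -0.022] cab [-0.254, -0.001] sat 9.0 shift@z.009 [-65.  137.6 -87.9]
[318. 227.] 130 [ 0.517 -0.038] cab [-0.258, 0.096] sat 128.5 shift@z.009 [ 31.8 137.2 -84.2]
[360. 231.] 143 [ 0.507 -0.15 ] cab [-0.368, 0.12] sat 9.0 shift@z.009 [ 55.9 137.   25.6]
[388. 231.] 115 [ 0.508 -0.226] cab [-0.443, 0.13] sat 8.0 shift@z.009 [ 65.  136.9 101.2]
[428. 234.] 146 [ 0.5   -0.333] cab [-0.549, 0.152] sat 8.0 shift@z.009 [ 87.  136.7 206.4]
[357. 266.] 143 [ 0.415 -0.142] cab [-0.348, 0.211] sat 10.0 shift@z.009 [146.8 136.6   6. ]
```

View pics/v3.png

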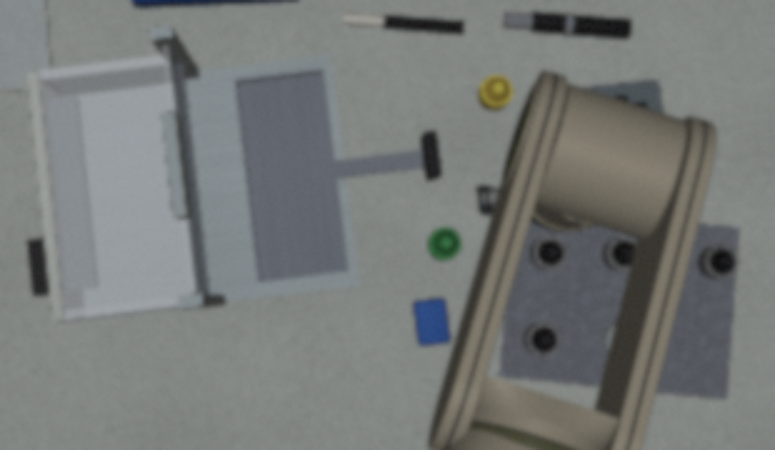

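Picture 6: the tray is fully out, with its grip at cabinet (-0.254, -0.001) as expected. All four heads are where they were. Picking head A at (0.507, -0.150).

Call:
{"method": "carry_out", "body": {
  "moves": [
    {"x": 28, "y": 0, "z": 13, "rx": 0, "ry": 0, "rz": 0, "hand": 0.7},
    {"x": 56, "y": 0, "z": 25, "rx": 0, "ry": 0, "rz": 0, "hand": 0.7},
    {"x": 56, "y": 40, "z": 25, "rx": 0, "ry": 0, "rz": 0, "hand": 0.7},
    {"x": 56, "y": 80, "z": 25, "rx": 0, "ry": 0, "rz": 0, "hand": 0.7},
    {"x": 56, "y": 100, "z": 25, "rx": 0, "ry": 0, "rz": 0, "hand": 0.7}
  ]
}}

```text
clock: 7.52
position: [0.5061, -0.1482, 0.0435]
orientation: [0.047, -0.044, 0.706, -0.705]
contact_force: [-0.7, 0.1, -1.3]
width: 0.0598
```

Run:
```python
from h import *
s,p,M=pose(); print(p)
ci=camera_info('wrist'); snap('wrist','w4'); s,p,M=pose(); print(p, to([.507,-.15,.009],YAW));
```

```text
[ 0.50606288 -0.14822259  0.04352477]
[ 0.50374848 -0.14708507  0.04002434] [array([-2.9, 31. ,  3.5]), array([ 0.005, -0.001,  0.002])]
```

View pics/w4.png

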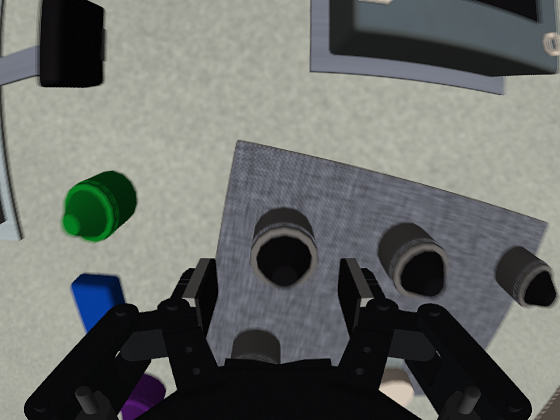

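Head A sits between the open jaws (its cone at (284,262), jaw centre about col 278). Descend, grip and lift.

Call:
{"method": "carry_out", "body": {
  "moves": [
    {"x": 0, "y": 15, "z": 2, "rx": 0, "ry": 0, "rz": 0, "hand": 0.7},
    {"x": 0, "y": 30, "z": 2, "rx": 0, "ry": 0, "rz": 0, "hand": 0.7},
    {"x": 0, "y": 30, "z": 2, "rx": 0, "ry": 0, "rz": 0, "hand": 0.2},
    {"x": 0, "y": 30, "z": 2, "rx": 0, "ry": 0, "rz": 0, "hand": 0.2},
    {"x": 0, "y": 30, "z": 2, "rx": 0, "ry": 0, "rz": 0, "hand": 0.2}
  ],
  "grip_force": 40
}}

```text
clock: 7.98
position: [0.5056, -0.149, 0.012]
orientation: [0.046, -0.046, 0.707, -0.704]
contact_force: [-0.1, -0.0, -0.3]
width: 0.0351
```

Call:
{"method": "carry_out", "body": {
  "moves": [
    {"x": 0, "y": 0, "z": 0, "rx": 0, "ry": 0, "rz": 0, "hand": 0.2},
    {"x": 0, "y": 0, "z": 0, "rx": 0, "ry": 0, "rz": 0, "hand": 0.2},
    {"x": 0, "y": -40, "z": 0, "rx": 0, "ry": 0, "rz": 0, "hand": 0.2},
    {"x": 0, "y": -80, "z": 0, "rx": 0, "ry": 0, "rz": 0, "hand": 0.2},
    {"x": 0, "y": -110, "z": 0, "rx": 0, "ry": 0, "rz": 0, "hand": 0.2}
  ]
}}

```text
clock: 8.4
position: [0.5063, -0.1497, 0.1255]
orientation: [0.047, -0.045, 0.707, -0.705]
contact_force: [0.4, -0.3, -0.2]
width: 0.0349
```

Run:
```python
from h import *
print(pose()[1], read_state()['width'])
for k in(-72,-24,24,72): print(k,to(cab(-.099,k/1000,.0205),YAW))
```

```text
[ 0.50627009 -0.14966913  0.12552285] 0.03487192455979314
-72 [array([-193.2,  106.2, -268.3]), array([ 0.002, -0.   , -0.003])]
-24 [array([-145.2,  106.1, -268.3]), array([ 0.002, -0.   , -0.003])]
24 [array([ -97.2,  105.9, -268.3]), array([ 0.002, -0.   , -0.003])]
72 [array([ -49.2,  105.8, -268.3]), array([ 0.002, -0.   , -0.003])]
```

Call:
{"method": "carry_out", "body": {
  "moves": [
    {"x": -7, "y": 0, "z": -40, "rx": 0, "ry": 0, "rz": 0, "hand": 0.2},
    {"x": -14, "y": 0, "z": -80, "rx": 0, "ry": 0, "rz": 0, "hand": 0.2},
    {"x": -21, "y": 0, "z": -120, "rx": 0, "ry": 0, "rz": 0, "hand": 0.2},
    {"x": -28, "y": 0, "z": -160, "rx": 0, "ry": 0, "rz": 0, "hand": 0.2},
    {"x": -35, "y": 0, "z": -200, "rx": 0, "ry": 0, "rz": 0, "hand": 0.2}
  ]
}}

```text
clock: 8.82
position: [0.5153, 0.0549, 0.1275]
orientation: [0.047, -0.044, 0.707, -0.705]
contact_force: [0.4, -0.2, -0.5]
width: 0.0348
```

Call:
{"method": "carry_out", "body": {
  "moves": [
    {"x": -7, "y": 0, "z": -34, "rx": 0, "ry": 0, "rz": 0, "hand": 0.2},
    {"x": -14, "y": 0, "z": -68, "rx": 0, "ry": 0, "rz": 0, "hand": 0.2},
    {"x": -14, "y": 35, "z": -68, "rx": 0, "ry": 0, "rz": 0, "hand": 0.2},
    {"x": -14, "y": 70, "z": -68, "rx": 0, "ry": 0, "rz": 0, "hand": 0.2},
    {"x": -14, "y": 85, "z": -68, "rx": 0, "ry": 0, "rz": 0, "hand": 0.2}
  ]
}}

```text
clock: 9.23
position: [0.5188, 0.1252, 0.0396]
orientation: [0.047, -0.046, 0.706, -0.705]
contact_force: [-1.9, -0.5, -1.8]
width: 0.0347
```

Run:
```python
from h import *
print(pose()[1], read_state()['width'],to(cab(-.099,.072,.0225),YAW))
camera('top');print(pose()[1], read_state()['contact_force'],to(cab(-.099,.072,.0225),YAW))
```

```text
[0.51879096 0.125238   0.03956602] 0.0346634657360665 [array([-1.3, 17.1,  2.5]), array([ 0.002,  0.001, -0.002])]
[0.51697283 0.12454072 0.03728247] [-2.50242629 -0.5125035  -3.89765832] [array([-3.3, 14.8,  2. ]), array([0.002, 0.   , 0.002])]
```

Call:
{"method": "carry_out", "body": {
  "moves": [
    {"x": -2, "y": 8, "z": 2, "rx": 0, "ry": 0, "rz": 0, "hand": 0.2},
    {"x": -2, "y": 15, "z": 2, "rx": 0, "ry": 0, "rz": 0, "hand": 0.2},
    {"x": -2, "y": 16, "z": 2, "rx": 0, "ry": 0, "rz": 0, "hand": 0.2},
    {"x": -2, "y": 16, "z": 2, "rx": 0, "ry": 0, "rz": 0, "hand": 0.2}
  ]
}}

```text
clock: 9.62
position: [0.5199, 0.1227, 0.022]
orientation: [0.045, -0.046, 0.706, -0.705]
contact_force: [-0.6, -0.1, 0.3]
width: 0.0347
```

Call:
{"method": "carry_out", "body": {
  "moves": [
    {"x": 0, "y": 0, "z": 0, "rx": 0, "ry": 0, "rz": 0, "hand": 0.6},
    {"x": 0, "y": 0, "z": 0, "rx": 0, "ry": 0, "rz": 0, "hand": 0.6},
    {"x": 0, "y": 0, "z": 0, "rx": 0, "ry": 0, "rz": 0, "hand": 0.6},
    {"x": 0, "y": -40, "z": 0, "rx": 0, "ry": 0, "rz": 0, "hand": 0.6},
    {"x": 0, "y": -80, "z": 0, "rx": 0, "ry": 0, "rz": 0, "hand": 0.65}
  ]
}}

```text
clock: 10.03
position: [0.5172, 0.1221, 0.1003]
orientation: [0.043, -0.049, 0.706, -0.705]
contact_force: [1.1, -0.2, 1.0]
width: 0.0559
```

Run:
```python
from h import *
im,P=heads('top4')
ci=camera_info('wrist'); snap('wrist','w5')
```

```text
[338. 166.] 130 [ 0.685 -0.092] cab [-0.333, -0.063] sat 152.0 shift@z.009 [-130.7  103.2  234.3]
[312. 192.] 122 [ 0.613 -0.022] cab [-0.254, -0.001] sat 10.0 shift@z.009 [-68.6 102.9 155.2]
[318. 227.] 132 [ 0.517 -0.037] cab [-0.257, 0.096] sat 127.0 shift@z.009 [ 28.1 102.2 157.6]
[389. 231.] 142 [ 0.508 -0.228] cab [-0.445, 0.13] sat 9.0 shift@z.009 [ 62.  101.5 346.1]
[428. 234.] 140 [ 0.5   -0.333] cab [-0.549, 0.152] sat 8.5 shift@z.009 [ 83.9 101.1 449.5]
[357. 266.] 143 [ 0.415 -0.142] cab [-0.348, 0.211] sat 9.0 shift@z.009 [143.5 101.1 249. ]
[392. 266.] 174 [ 0.413 -0.234] cab [-0.439, 0.225] sat 11.0 shift@z.009 [156.8 100.8 339.7]
[322. 293.] 139 [ 0.339 -0.049] cab [-0.246, 0.274] sat 131.0 shift@z.009 [206.4 100.8 146.7]
```

View pics/w5.png

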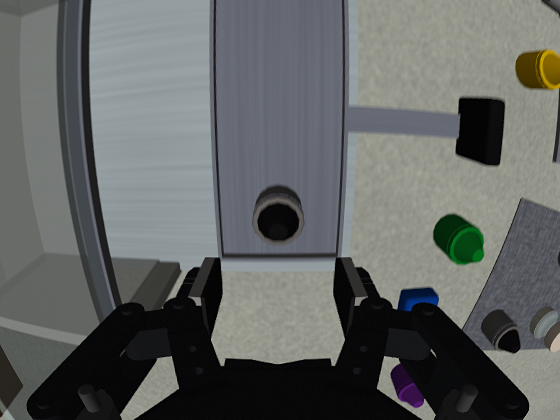

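The wrist view shows head A upright in the tray at (278,215). Next is head D at (0.415, -0.142).

Call:
{"method": "carry_out", "body": {
  "moves": [
    {"x": 20, "y": 0, "z": 35, "rx": 0, "ry": 0, "rz": 0, "hand": 0.7},
    {"x": 40, "y": 0, "z": 70, "rx": 0, "ry": 0, "rz": 0, "hand": 0.7},
    {"x": 60, "y": 0, "z": 105, "rx": 0, "ry": 0, "rz": 0, "hand": 0.7},
    {"x": 80, "y": 0, "z": 140, "rx": 0, "ry": 0, "rz": 0, "hand": 0.7},
    {"x": 100, "y": 0, "z": 175, "rx": 0, "ry": 0, "rz": 0, "hand": 0.7}
  ]
}}

```text
clock: 10.55
position: [0.4485, -0.0647, 0.1094]
orientation: [0.051, -0.042, 0.706, -0.705]
contact_force: [0.4, -1.2, 0.4]
width: 0.0595
```

Call:
{"method": "carry_out", "body": {
  "moves": [
    {"x": 22, "y": 0, "z": 37, "rx": 0, "ry": 0, "rz": 0, "hand": 0.7},
    {"x": 44, "y": 0, "z": 75, "rx": 0, "ry": 0, "rz": 0, "hand": 0.7},
    {"x": 44, "y": 0, "z": 75, "rx": 0, "ry": 0, "rz": 0, "hand": 0.7},
    {"x": 44, "y": 35, "z": 75, "rx": 0, "ry": 0, "rz": 0, "hand": 0.7},
    {"x": 44, "y": 60, "z": 75, "rx": 0, "ry": 0, "rz": 0, "hand": 0.7}
  ]
}}

```text
clock: 10.97
position: [0.4169, -0.1464, 0.0495]
orientation: [-0.052, 0.039, -0.706, 0.706]
contact_force: [-0.0, 0.0, -1.5]
width: 0.06
```

```bash
cat >> h.py <<'E'
def wcheck(f,c):
    """wrist-view check: where cylinder at world c should lie vs depth-cloud of its band; prints shift"""
    im,d=snap('wrist',f); s,p,M=pose(); print(s['clock'],p.round(4),s['width'],to([*c,.011],YAW))
E
python3 - <<'E'
from h import *
wcheck('w6',[.415,-.142])
im,P=heads('top5')
E
```

```text
11.0167 [ 0.4129 -0.1439  0.0436] 0.05981937779183475 [array([-2. , 32.6, -1.5]), array([ 0.004, -0.001, -0.01 ])]
[338. 166.] 133 [ 0.685 -0.092] cab [-0.334, -0.063] sat 152.0 shift@z.009 [-276.1   38.6  -15.2]
[312. 192.] 120 [ 0.613 -0.021] cab [-0.254, -0.001] sat 9.0 shift@z.009 [-214.    38.5  -94.9]
[258. 224.] 142 [0.523 0.123] cab [-0.099, 0.069] sat 9.0 shift@z.009 [-144.1   38.7 -250. ]
[318. 227.] 136 [ 0.517 -0.036] cab [-0.257, 0.096] sat 127.0 shift@z.009 [-117.3   37.7  -92.3]
[389. 231.] 144 [ 0.508 -0.228] cab [-0.446, 0.13] sat 9.0 shift@z.009 [-83.6  36.4  96.8]
[428. 234.] 147 [ 0.5   -0.333] cab [-0.549, 0.152] sat 8.0 shift@z.009 [-61.7  35.7 200. ]
[322. 293.] 139 [ 0.339 -0.049] cab [-0.246, 0.274] sat 131.0 shift@z.009 [  61.    36.3 -103.1]
```

Call:
{"method": "carry_out", "body": {
  "moves": [
    {"x": -2, "y": 15, "z": -1, "rx": 0, "ry": 0, "rz": 0, "hand": 0.7},
    {"x": -2, "y": 33, "z": -1, "rx": 0, "ry": 0, "rz": 0, "hand": 0.7},
    {"x": -2, "y": 33, "z": -1, "rx": 0, "ry": 0, "rz": 0, "hand": 0.2},
    {"x": -2, "y": 33, "z": -1, "rx": 0, "ry": 0, "rz": 0, "hand": 0.2},
    {"x": -2, "y": 33, "z": -1, "rx": 0, "ry": 0, "rz": 0, "hand": 0.2}
  ]
}}

```text
clock: 11.48
position: [0.4157, -0.142, 0.014]
orientation: [0.049, -0.043, 0.707, -0.704]
contact_force: [1.3, -1.1, -0.5]
width: 0.0343
```

Call:
{"method": "carry_out", "body": {
  "moves": [
    {"x": 0, "y": 0, "z": 0, "rx": 0, "ry": 0, "rz": 0, "hand": 0.2},
    {"x": 0, "y": 0, "z": 0, "rx": 0, "ry": 0, "rz": 0, "hand": 0.2},
    {"x": 0, "y": -40, "z": 0, "rx": 0, "ry": 0, "rz": 0, "hand": 0.2},
    {"x": 0, "y": -80, "z": 0, "rx": 0, "ry": 0, "rz": 0, "hand": 0.2},
    {"x": 0, "y": -115, "z": 0, "rx": 0, "ry": 0, "rz": 0, "hand": 0.2}
  ]
}}

```text
clock: 11.9
position: [0.4146, -0.1425, 0.1314]
orientation: [0.05, -0.043, 0.707, -0.704]
contact_force: [1.4, -0.5, -1.1]
width: 0.0348
```

Run:
```python
from h import *
print(pose()[1], read_state()['width'],to(cab(-.099,.022,.0225),YAW))
```

```text
[ 0.41455855 -0.14252378  0.13141372] 0.03476931873948371 [array([-188.5,  111.8, -249. ]), array([ 0.004,  0.   , -0.01 ])]
```

Call:
{"method": "carry_out", "body": {
  "moves": [
    {"x": -24, "y": 0, "z": -32, "rx": 0, "ry": 0, "rz": -0.01, "hand": 0.2},
    {"x": -48, "y": 0, "z": -64, "rx": 0, "ry": 0, "rz": -0.01, "hand": 0.2},
    {"x": -72, "y": 0, "z": -96, "rx": 0, "ry": 0, "rz": -0.01, "hand": 0.2},
    {"x": -96, "y": 0, "z": -128, "rx": 0, "ry": 0, "rz": -0.01, "hand": 0.2},
    {"x": -120, "y": 0, "z": -160, "rx": 0, "ry": 0, "rz": -0.01, "hand": 0.2}
  ]
}}

```text
clock: 12.32
position: [0.5139, 0.0335, 0.1345]
orientation: [0.047, -0.045, 0.707, -0.704]
contact_force: [0.2, -1.1, -0.4]
width: 0.0348
```

Call:
{"method": "carry_out", "body": {
  "moves": [
    {"x": -24, "y": 0, "z": -32, "rx": 0, "ry": 0, "rz": 0, "hand": 0.2},
    {"x": -48, "y": 0, "z": -64, "rx": 0, "ry": 0, "rz": 0, "hand": 0.2},
    {"x": -69, "y": 0, "z": -90, "rx": 0, "ry": 0, "rz": 0, "hand": 0.2},
    {"x": -69, "y": 35, "z": -90, "rx": 0, "ry": 0, "rz": 0, "hand": 0.2},
    {"x": -69, "y": 65, "z": -90, "rx": 0, "ry": 0, "rz": 0, "hand": 0.2}
  ]
}}

```text
clock: 12.73
position: [0.5739, 0.1345, 0.0721]
orientation: [0.05, -0.044, 0.707, -0.704]
contact_force: [0.1, -0.6, -2.2]
width: 0.0348
```

Run:
```python
from h import *
camera('top');print(pose()[1], read_state()['width'],to(cab(-.099,.022,.0235),YAW))
```

```text
[0.56766446 0.13271831 0.06328601] 0.03465832159767118 [array([-2.1, 39.8,  3.7]), array([0.004, 0.002, 0.005])]
```

Call:
{"method": "carry_out", "body": {
  "moves": [
    {"x": -1, "y": 20, "z": 3, "rx": 0, "ry": 0, "rz": 0, "hand": 0.2},
    {"x": -1, "y": 32, "z": 3, "rx": 0, "ry": 0, "rz": 0, "hand": 0.2},
    {"x": -1, "y": 39, "z": 3, "rx": 0, "ry": 0, "rz": 0, "hand": 0.2},
    {"x": -1, "y": 39, "z": 3, "rx": 0, "ry": 0, "rz": 0, "hand": 0.2}
  ]
}}

```text
clock: 13.12
position: [0.5678, 0.1296, 0.0233]
orientation: [0.044, -0.049, 0.707, -0.704]
contact_force: [-0.6, 0.2, -0.3]
width: 0.0352
```

Call:
{"method": "carry_out", "body": {
  "moves": [
    {"x": 0, "y": 0, "z": 0, "rx": 0, "ry": 0, "rz": 0, "hand": 0.6},
    {"x": 0, "y": 0, "z": 0, "rx": 0, "ry": 0, "rz": 0, "hand": 0.6},
    {"x": 0, "y": 0, "z": 0, "rx": 0, "ry": 0, "rz": 0, "hand": 0.6},
    {"x": 0, "y": -40, "z": 0, "rx": 0, "ry": 0, "rz": 0, "hand": 0.6},
    {"x": 0, "y": -80, "z": 0, "rx": 0, "ry": 0, "rz": 0, "hand": 0.65}
  ]
}}

```text
clock: 13.53
position: [0.566, 0.129, 0.1021]
orientation: [0.042, -0.051, 0.707, -0.705]
contact_force: [1.9, -1.0, 1.2]
width: 0.0557
```

Run:
```python
from h import *
snap('wrist','w7'); heads('top6')
```

```text
[338. 166.] 134 [ 0.684 -0.092] cab [-0.334, -0.063] sat 152.5 shift@z.009 [-79.4 103.5 235.1]
[312. 192.] 122 [ 0.613 -0.021] cab [-0.254, -0.001] sat 9.0 shift@z.009 [-17.7 103.4 155.2]
[258. 224.] 144 [0.523 0.123] cab [-0.099, 0.069] sat 9.0 shift@z.009 [ 52.1 103.4   0.3]
[318. 227.] 136 [ 0.517 -0.037] cab [-0.257, 0.096] sat 127.0 shift@z.009 [ 79.2 102.6 158.2]
[389. 231.] 141 [ 0.508 -0.228] cab [-0.445, 0.13] sat 10.0 shift@z.009 [113.2 101.7 346.7]
[428. 234.] 145 [ 0.5   -0.333] cab [-0.548, 0.152] sat 8.0 shift@z.009 [135.1 101.2 449.5]
[392. 266.] 176 [ 0.415 -0.233] cab [-0.438, 0.223] sat 11.0 shift@z.009 [206.7 101.  339.6]
[322. 293.] 139 [ 0.339 -0.049] cab [-0.246, 0.274] sat 130.0 shift@z.009 [257.4 101.3 146.9]
```

Call:
{"method": "carry_out", "body": {
  "moves": [
    {"x": 13, "y": 0, "z": 39, "rx": 0, "ry": 0, "rz": 0, "hand": 0.7},
    {"x": 26, "y": 0, "z": 78, "rx": 0, "ry": 0, "rz": 0, "hand": 0.7},
    {"x": 38, "y": 0, "z": 117, "rx": 0, "ry": 0, "rz": 0, "hand": 0.7},
    {"x": 51, "y": 0, "z": 156, "rx": 0, "ry": 0, "rz": 0, "hand": 0.7},
    {"x": 64, "y": 0, "z": 195, "rx": 0, "ry": 0, "rz": 0, "hand": 0.7}
  ]
}}

```text
clock: 14.05
position: [0.5367, -0.0733, 0.1132]
orientation: [0.05, -0.043, 0.707, -0.704]
contact_force: [0.8, 0.0, -1.0]
width: 0.0598
```

Call:
{"method": "carry_out", "body": {
  "moves": [
    {"x": 13, "y": 0, "z": 39, "rx": 0, "ry": 0, "rz": 0, "hand": 0.7},
    {"x": 26, "y": 0, "z": 78, "rx": 0, "ry": 0, "rz": 0, "hand": 0.7},
    {"x": 38, "y": 0, "z": 117, "rx": 0, "ry": 0, "rz": 0, "hand": 0.7},
    {"x": 49, "y": 0, "z": 154, "rx": 0, "ry": 0, "rz": 0, "hand": 0.7},
    {"x": 49, "y": 10, "z": 154, "rx": 0, "ry": 0, "rz": 0, "hand": 0.7}
  ]
}}

```text
clock: 14.47
position: [0.5092, -0.2403, 0.1062]
orientation: [-0.05, 0.039, -0.704, 0.707]
contact_force: [1.3, -0.4, 0.6]
width: 0.0596
```

Run:
```python
from h import *
wcheck('w8',[.508,-.228]); wcheck('w8',[.508,-.228])
```

```text
14.5167 [ 0.5082 -0.2363  0.1025] 0.059892324813580436 [array([ 0.3, 91.5, -8.3]), array([ 0.   , -0.003, -0.012])]
14.5667 [ 0.5079 -0.2339  0.1021] 0.05973356501252869 [array([ 0.1, 91.2, -5.6]), array([ 0.003, -0.002, -0.011])]
```

Call:
{"method": "carry_out", "body": {
  "moves": [
    {"x": 0, "y": 25, "z": -5, "rx": 0, "ry": 0, "rz": -0.01, "hand": 0.7},
    {"x": 0, "y": 60, "z": -5, "rx": 0, "ry": 0, "rz": -0.01, "hand": 0.7},
    {"x": 0, "y": 90, "z": -5, "rx": 0, "ry": 0, "rz": -0.01, "hand": 0.7},
    {"x": 0, "y": 90, "z": -5, "rx": 0, "ry": 0, "rz": -0.01, "hand": 0.7},
    {"x": 0, "y": 90, "z": -5, "rx": 0, "ry": 0, "rz": -0.01, "hand": 0.2}
  ]
}}

```text
clock: 14.98
position: [0.507, -0.2264, 0.0111]
orientation: [0.045, -0.047, 0.707, -0.704]
contact_force: [0.1, 0.1, 0.5]
width: 0.0487
```

Call:
{"method": "carry_out", "body": {
  "moves": [
    {"x": 0, "y": 0, "z": 0, "rx": 0, "ry": 0, "rz": 0, "hand": 0.2},
    {"x": 0, "y": 0, "z": 0, "rx": 0, "ry": 0, "rz": 0, "hand": 0.2},
    {"x": 0, "y": 0, "z": 0, "rx": 0, "ry": 0, "rz": 0, "hand": 0.2},
    {"x": 0, "y": 0, "z": 0, "rx": 0, "ry": 0, "rz": 0, "hand": 0.2}
  ]
}}

```text
clock: 15.32
position: [0.5089, -0.2269, 0.0137]
orientation: [0.046, -0.046, 0.707, -0.704]
contact_force: [-0.1, 2.6, 7.8]
width: 0.0344
```

Call:
{"method": "carry_out", "body": {
  "moves": [
    {"x": 0, "y": -40, "z": 0, "rx": 0, "ry": 0, "rz": 0, "hand": 0.2},
    {"x": 0, "y": -80, "z": 0, "rx": 0, "ry": 0, "rz": 0, "hand": 0.2},
    {"x": 0, "y": -115, "z": 0, "rx": 0, "ry": 0, "rz": 0, "hand": 0.2},
    {"x": 0, "y": -115, "z": 0, "rx": 0, "ry": 0, "rz": 0, "hand": 0.2}
  ]
}}

```text
clock: 15.65
position: [0.5137, -0.2301, 0.139]
orientation: [-0.051, 0.041, -0.704, 0.707]
contact_force: [1.3, 0.0, 0.2]
width: 0.0346
```

Run:
```python
from h import *
print(pose()[1], read_state()['width'],to(cab(-.099,-.025,.0225),YAW))
```

```text
[ 0.51372901 -0.23010259  0.13896418] 0.034637643916860236 [array([-148.1,  116.4, -349.9]), array([-0.005, -0.   , -0.013])]
```

Call:
{"method": "carry_out", "body": {
  "moves": [
    {"x": -16, "y": 0, "z": -37, "rx": 0, "ry": 0, "rz": -0.01, "hand": 0.2},
    {"x": -31, "y": 0, "z": -74, "rx": 0, "ry": 0, "rz": -0.01, "hand": 0.2},
    {"x": -47, "y": 0, "z": -111, "rx": 0, "ry": 0, "rz": -0.01, "hand": 0.2},
    {"x": -62, "y": 0, "z": -148, "rx": 0, "ry": 0, "rz": -0.01, "hand": 0.2},
    {"x": -78, "y": 0, "z": -185, "rx": 0, "ry": 0, "rz": -0.01, "hand": 0.2}
  ]
}}

```text
clock: 16.07
position: [0.5675, -0.0349, 0.1399]
orientation: [-0.047, 0.044, -0.704, 0.708]
contact_force: [0.7, -0.2, -0.9]
width: 0.0348
```

Call:
{"method": "carry_out", "body": {
  "moves": [
    {"x": -16, "y": 0, "z": -37, "rx": 0, "ry": 0, "rz": 0, "hand": 0.2},
    {"x": -31, "y": 0, "z": -74, "rx": 0, "ry": 0, "rz": 0, "hand": 0.2},
    {"x": -47, "y": 0, "z": -111, "rx": 0, "ry": 0, "rz": 0, "hand": 0.2},
    {"x": -62, "y": 0, "z": -146, "rx": 0, "ry": 0, "rz": 0, "hand": 0.2},
    {"x": -70, "y": 10, "z": -164, "rx": 0, "ry": 0, "rz": 0, "hand": 0.2}
  ]
}}

```text
clock: 16.48
position: [0.618, 0.1414, 0.1324]
orientation: [-0.05, 0.043, -0.704, 0.707]
contact_force: [1.3, 0.1, -0.1]
width: 0.0345
```

Run:
```python
from h import *
camera('top');camera('top');print(pose()[1], read_state()['width'],to(cab(-.099,-.025,.0235),YAW))
```

```text
[0.61552165 0.14049063 0.12837711] 0.03467769867668966 [array([-1.000e-01,  1.049e+02,  4.500e+00]), array([-0.005,  0.003, -0.004])]
```

Call:
{"method": "carry_out", "body": {
  "moves": [
    {"x": 0, "y": 30, "z": 4, "rx": 0, "ry": 0, "rz": 0, "hand": 0.2},
    {"x": 0, "y": 60, "z": 4, "rx": 0, "ry": 0, "rz": 0, "hand": 0.2},
    {"x": 0, "y": 80, "z": 4, "rx": 0, "ry": 0, "rz": 0, "hand": 0.2},
    {"x": 0, "y": 90, "z": 4, "rx": 0, "ry": 0, "rz": 0, "hand": 0.2},
    {"x": 0, "y": 90, "z": 4, "rx": 0, "ry": 0, "rz": 0, "hand": 0.2}
  ]
}}

```text
clock: 17.0
position: [0.6142, 0.1351, 0.0356]
orientation: [-0.047, 0.047, -0.704, 0.707]
contact_force: [-0.9, -0.0, -1.0]
width: 0.0345
```

Run:
```python
from h import *
camera('top');print(pose()[1], read_state()['width'],to(cab(-.099,-.025,.0235),YAW))
```

```text
[0.6156993  0.1353609  0.03780903] 0.03456003894814156 [array([-1. , 14.3, -0.2]), array([-0.005,  0.003, -0.002])]
```

Call:
{"method": "carry_out", "body": {
  "moves": [
    {"x": 0, "y": 7, "z": 0, "rx": 0, "ry": 0, "rz": 0, "hand": 0.2},
    {"x": 0, "y": 14, "z": 0, "rx": 0, "ry": 0, "rz": 0, "hand": 0.2},
    {"x": 0, "y": 14, "z": 0, "rx": 0, "ry": 0, "rz": 0, "hand": 0.2}
  ]
}}

```text
clock: 17.3
position: [0.6158, 0.1351, 0.0236]
orientation: [-0.048, 0.046, -0.704, 0.707]
contact_force: [-0.4, -0.1, -1.9]
width: 0.0348
```

Call:
{"method": "carry_out", "body": {
  "moves": [
    {"x": 0, "y": 0, "z": 0, "rx": 0, "ry": 0, "rz": 0, "hand": 0.6},
    {"x": 0, "y": 0, "z": 0, "rx": 0, "ry": 0, "rz": 0, "hand": 0.6},
    {"x": 0, "y": 0, "z": 0, "rx": 0, "ry": 0, "rz": 0, "hand": 0.6},
    {"x": 0, "y": -40, "z": 0, "rx": 0, "ry": 0, "rz": 0, "hand": 0.6},
    {"x": 0, "y": -80, "z": 0, "rx": 0, "ry": 0, "rz": 0, "hand": 0.65}
  ]
}}

```text
clock: 17.72
position: [0.6127, 0.1351, 0.1011]
orientation: [-0.045, 0.049, -0.704, 0.707]
contact_force: [0.9, -0.1, 0.0]
width: 0.0553
```

Run:
```python
from h import *
snap('wrist','w9'); heads('top7')
```

```text
[338. 166.] 133 [ 0.685 -0.092] cab [-0.334, -0.063] sat 152.0 shift@z.009 [-31.1 105.5 234.3]
[312. 192.] 123 [ 0.613 -0.022] cab [-0.254, -0.0] sat 10.0 shift@z.009 [ 31.  104.1 155. ]
[256. 207.] 144 [0.568 0.131] cab [-0.098, 0.024] sat 9.0 shift@z.009 [ 55.  103.   -1.8]
[258. 224.] 142 [0.523 0.123] cab [-0.099, 0.069] sat 9.0 shift@z.009 [100.2 102.3  -0.6]
[318. 227.] 135 [ 0.517 -0.036] cab [-0.257, 0.096] sat 127.0 shift@z.009 [127.4 102.6 157. ]
[428. 234.] 143 [ 0.5   -0.334] cab [-0.55, 0.152] sat 9.0 shift@z.009 [184.1 103.2 449.9]
[392. 266.] 174 [ 0.413 -0.234] cab [-0.439, 0.225] sat 11.0 shift@z.009 [256.4 101.5 338.8]
[322. 293.] 135 [ 0.339 -0.049] cab [-0.246, 0.274] sat 130.0 shift@z.009 [305.5  99.8 145.6]
```

View pics/w9.png

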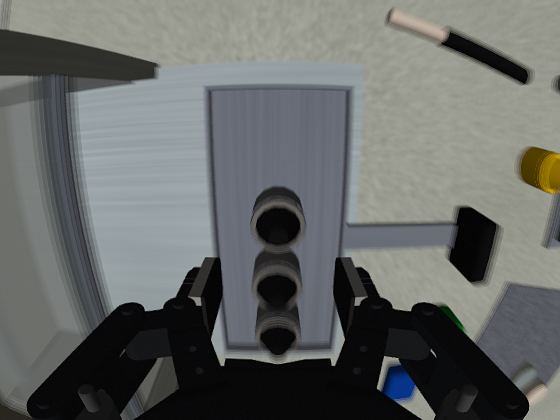

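Three heads stand in a row at (278,225), (278,283) and (278,333). Now the last one, head C at (0.500, -0.333).

Call:
{"method": "carry_out", "body": {
  "moves": [
    {"x": 15, "y": -10, "z": 36, "rx": 0, "ry": 0, "rz": 0, "hand": 0.7},
    {"x": 30, "y": -20, "z": 72, "rx": 0, "ry": 0, "rz": 0, "hand": 0.7},
    {"x": 45, "y": -30, "z": 108, "rx": 0, "ry": 0, "rz": 0, "hand": 0.7},
    {"x": 60, "y": -30, "z": 146, "rx": 0, "ry": 0, "rz": 0, "hand": 0.7},
    {"x": 76, "y": -30, "z": 184, "rx": 0, "ry": 0, "rz": 0, "hand": 0.7}
  ]
}}

```text
clock: 18.23
position: [0.5702, -0.0575, 0.1445]
orientation: [-0.054, 0.04, -0.704, 0.707]
contact_force: [0.6, 0.1, 0.4]
width: 0.0596
```

Call:
{"method": "carry_out", "body": {
  "moves": [
    {"x": 15, "y": 0, "z": 38, "rx": 0, "ry": 0, "rz": 0, "hand": 0.7},
    {"x": 30, "y": 0, "z": 76, "rx": 0, "ry": 0, "rz": 0, "hand": 0.7},
    {"x": 46, "y": 0, "z": 114, "rx": 0, "ry": 0, "rz": 0, "hand": 0.7},
    {"x": 61, "y": 0, "z": 152, "rx": 0, "ry": 0, "rz": 0, "hand": 0.7},
    {"x": 76, "y": 0, "z": 190, "rx": 0, "ry": 0, "rz": 0, "hand": 0.7}
  ]
}}

```text
clock: 18.65
position: [0.5198, -0.2581, 0.1452]
orientation: [-0.055, 0.04, -0.703, 0.708]
contact_force: [0.6, 0.1, 0.3]
width: 0.0598
```

Run:
```python
from h import *
camera('top'); s,p,M=pose(); print(p,to([.5,-.333,.011],YAW)); heads('top8')
```

```text
[ 0.51775083 -0.26524381  0.14538143] [array([ 29. , 134.6,  63.3]), array([-0.012, -0.   , -0.019])]
[338. 166.] 130 [ 0.684 -0.092] cab [-0.333, -0.063] sat 152.0 shift@z.009 [-183.2  138.5 -148.8]
[312. 192.] 121 [ 0.613 -0.022] cab [-0.254, -0.001] sat 10.0 shift@z.009 [-121.1  136.5 -227.7]
[254. 190.] 144 [0.614 0.136] cab [-0.099, -0.023] sat 9.0 shift@z.009 [-142.6  135.5 -383.4]
[256. 207.] 145 [0.568 0.131] cab [-0.098, 0.024] sat 9.0 shift@z.009 [ -96.3  134.5 -384.5]
[258. 224.] 143 [0.523 0.123] cab [-0.099, 0.069] sat 9.0 shift@z.009 [ -50.9  133.6 -382.9]
[318. 227.] 135 [ 0.517 -0.036] cab [-0.257, 0.096] sat 127.0 shift@z.009 [ -24.4  134.6 -225.1]
[322. 293.] 134 [ 0.339 -0.049] cab [-0.246, 0.274] sat 131.5 shift@z.009 [ 153.7  131.  -235.5]
```

Call:
{"method": "carry_out", "body": {
  "moves": [
    {"x": 14, "y": 0, "z": 32, "rx": 0, "ry": 0, "rz": -0.019, "hand": 0.7},
    {"x": 29, "y": 0, "z": 64, "rx": -0.012, "ry": 0, "rz": -0.019, "hand": 0.7},
    {"x": 29, "y": 25, "z": 64, "rx": -0.012, "ry": 0, "rz": -0.019, "hand": 0.7},
    {"x": 29, "y": 60, "z": 64, "rx": -0.012, "ry": 0, "rz": -0.019, "hand": 0.7},
    {"x": 29, "y": 80, "z": 64, "rx": -0.012, "ry": 0, "rz": -0.019, "hand": 0.7}
  ]
}}

```text
clock: 19.17
position: [0.4994, -0.3296, 0.0631]
orientation: [0.045, -0.045, 0.707, -0.705]
contact_force: [-0.7, 0.5, -1.4]
width: 0.0596
```

Run:
```python
from h import *
wcheck('w10',[.5,-.333]);s,p,M=pose(); print(p,to([.5,-.333,.011],YAW))
```

```text
19.2167 [ 0.4971 -0.3274  0.0586] 0.05962820892005184 [array([-2.3, 47.6,  6.3]), array([ 0.008, -0.003,  0.004])]
[ 0.4971323  -0.32735414  0.05863139] [array([-2.3, 47.6,  6.3]), array([ 0.008, -0.003,  0.004])]
```

View pics/w10.png

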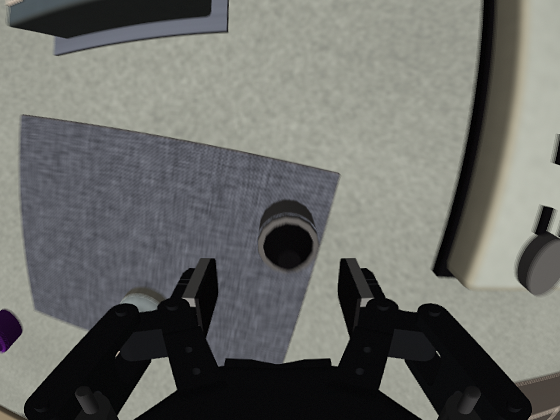

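Head C stands at (288,240), slightly right of the jaw centre, which matches the computed +6 mm.

Call:
{"method": "carry_out", "body": {
  "moves": [
    {"x": -2, "y": 15, "z": 5, "rx": 0, "ry": 0, "rz": 0, "hand": 0.7},
    {"x": -2, "y": 35, "z": 5, "rx": 0, "ry": 0, "rz": 0, "hand": 0.7},
    {"x": -2, "y": 47, "z": 5, "rx": 0, "ry": 0, "rz": 0, "hand": 0.7},
    {"x": -2, "y": 47, "z": 5, "rx": 0, "ry": 0, "rz": 0, "hand": 0.2},
    {"x": -2, "y": 47, "z": 5, "rx": 0, "ry": 0, "rz": 0, "hand": 0.2}
  ]
}}

```text
clock: 19.63
position: [0.4996, -0.3312, 0.0118]
orientation: [0.043, -0.047, 0.709, -0.703]
contact_force: [-0.4, -0.6, -0.6]
width: 0.0364
```

Call:
{"method": "carry_out", "body": {
  "moves": [
    {"x": 0, "y": 0, "z": 0, "rx": 0, "ry": 0, "rz": 0, "hand": 0.2},
    {"x": 0, "y": 0, "z": 0, "rx": 0, "ry": 0, "rz": 0, "hand": 0.2},
    {"x": 0, "y": 0, "z": 0, "rx": 0, "ry": 0, "rz": 0, "hand": 0.2},
    {"x": 0, "y": 0, "z": 0, "rx": 0, "ry": 0, "rz": 0, "hand": 0.2}
  ]
}}

```text
clock: 19.97
position: [0.5001, -0.3316, 0.0129]
orientation: [0.044, -0.047, 0.708, -0.703]
contact_force: [0.2, -0.0, -1.4]
width: 0.0348
```

Call:
{"method": "carry_out", "body": {
  "moves": [
    {"x": 0, "y": -40, "z": 0, "rx": 0, "ry": 0, "rz": 0, "hand": 0.2},
    {"x": 0, "y": -80, "z": 0, "rx": 0, "ry": 0, "rz": 0, "hand": 0.2},
    {"x": 0, "y": -125, "z": 0, "rx": 0, "ry": 0, "rz": 0, "hand": 0.2},
    {"x": 0, "y": -125, "z": 0, "rx": 0, "ry": 0, "rz": 0, "hand": 0.2}
  ]
}}

```text
clock: 20.3
position: [0.5048, -0.3358, 0.1483]
orientation: [-0.047, 0.043, -0.705, 0.706]
contact_force: [1.9, -1.4, 0.8]
width: 0.035
```

Run:
```python
from h import *
print(pose()[1], read_state()['width'],to(cab(-.099,-.072,.0225),YAW))
```

```text
[ 0.5048326  -0.33577459  0.14833963] 0.03497143420572628 [array([-217.2,  126. , -453.7]), array([-0.003, -0.002, -0.006])]
```

Call:
{"method": "carry_out", "body": {
  "moves": [
    {"x": -17, "y": 0, "z": -36, "rx": 0, "ry": 0, "rz": 0, "hand": 0.2},
    {"x": -34, "y": 0, "z": -72, "rx": 0, "ry": 0, "rz": 0, "hand": 0.2},
    {"x": -52, "y": 0, "z": -108, "rx": 0, "ry": 0, "rz": 0, "hand": 0.2},
    {"x": -69, "y": 0, "z": -144, "rx": 0, "ry": 0, "rz": 0, "hand": 0.2},
    {"x": -86, "y": 0, "z": -180, "rx": 0, "ry": 0, "rz": 0, "hand": 0.2}
  ]
}}

```text
clock: 20.72
position: [0.5676, -0.1447, 0.1489]
orientation: [-0.048, 0.042, -0.705, 0.707]
contact_force: [0.6, -0.4, -2.2]
width: 0.0352
```

Call:
{"method": "carry_out", "body": {
  "moves": [
    {"x": -17, "y": 0, "z": -36, "rx": 0, "ry": 0, "rz": 0, "hand": 0.2},
    {"x": -34, "y": 0, "z": -72, "rx": 0, "ry": 0, "rz": 0, "hand": 0.2},
    {"x": -52, "y": 0, "z": -108, "rx": 0, "ry": 0, "rz": 0, "hand": 0.2},
    {"x": -69, "y": 0, "z": -144, "rx": 0, "ry": 0, "rz": 0, "hand": 0.2},
    {"x": -86, "y": 0, "z": -180, "rx": 0, "ry": 0, "rz": 0, "hand": 0.2}
  ]
}}

```text
clock: 21.13
position: [0.6305, 0.0468, 0.1494]
orientation: [-0.048, 0.042, -0.705, 0.707]
contact_force: [0.3, -0.8, -0.6]
width: 0.0348
```

Run:
```python
from h import *
camera('top');camera('top');print(pose()[1], read_state()['width'],to(cab(-.099,-.072,.0235),YAW))
```

```text
[0.6311355  0.05087435 0.14936652] 0.03499215936033819 [array([-42.7, 126.2, -85.9]), array([-0.001,  0.002, -0.009])]
```

Call:
{"method": "carry_out", "body": {
  "moves": [
    {"x": -16, "y": 0, "z": -34, "rx": 0, "ry": 0, "rz": -0.008, "hand": 0.2},
    {"x": -32, "y": 0, "z": -65, "rx": 0, "ry": 0, "rz": -0.008, "hand": 0.2},
    {"x": -43, "y": 0, "z": -84, "rx": 0, "ry": 0, "rz": -0.008, "hand": 0.2},
    {"x": -43, "y": 30, "z": -84, "rx": 0, "ry": 0, "rz": -0.008, "hand": 0.2},
    {"x": -43, "y": 50, "z": -84, "rx": 0, "ry": 0, "rz": -0.008, "hand": 0.2}
  ]
}}

```text
clock: 21.65
position: [0.6643, 0.1414, 0.0998]
orientation: [-0.049, 0.046, -0.705, 0.706]
contact_force: [-0.4, -0.4, -3.4]
width: 0.0349
```

Run:
```python
from h import *
camera('top');camera('top');print(pose()[1], read_state()['width'],to(cab(-.099,-.072,.0235),YAW))
```

```text
[0.65985888 0.13943588 0.09458779] 0.03469835020381596 [array([-4.2, 71.1, -1.9]), array([-0.001,  0.003,  0.007])]
```

Call:
{"method": "carry_out", "body": {
  "moves": [
    {"x": -3, "y": 25, "z": -1, "rx": 0, "ry": 0, "rz": 0, "hand": 0.2},
    {"x": -3, "y": 45, "z": -1, "rx": 0, "ry": 0, "rz": 0, "hand": 0.2},
    {"x": -3, "y": 57, "z": -1, "rx": 0, "ry": 0, "rz": 0, "hand": 0.2},
    {"x": -3, "y": 57, "z": -1, "rx": 0, "ry": 0, "rz": 0, "hand": 0.2}
  ]
}}

```text
clock: 22.08
position: [0.6603, 0.1398, 0.035]
orientation: [-0.043, 0.051, -0.705, 0.706]
contact_force: [-1.1, -0.5, -0.9]
width: 0.0347
```

Run:
```python
from h import *
camera('top');print(pose()[1], read_state()['contact_force'],to(cab(-.099,-.072,.0235),YAW))
```

```text
[0.66146252 0.13996619 0.03693132] [ 0.29844421  1.38152459 -0.65368764] [array([-2.1, 13.4, -1.5]), array([-0.002,  0.002,  0.009])]
```

Call:
{"method": "carry_out", "body": {
  "moves": [
    {"x": -2, "y": 7, "z": 0, "rx": 0, "ry": 0, "rz": 0, "hand": 0.2},
    {"x": -2, "y": 13, "z": 0, "rx": 0, "ry": 0, "rz": 0, "hand": 0.2},
    {"x": -2, "y": 13, "z": 0, "rx": 0, "ry": 0, "rz": 0, "hand": 0.2}
  ]
}}

```text
clock: 22.38
position: [0.6635, 0.1401, 0.0238]
orientation: [-0.044, 0.05, -0.705, 0.706]
contact_force: [-0.2, -0.7, -0.9]
width: 0.0349
```

Call:
{"method": "carry_out", "body": {
  "moves": [
    {"x": 0, "y": 0, "z": 0, "rx": 0, "ry": 0, "rz": 0, "hand": 0.6},
    {"x": 0, "y": 0, "z": 0, "rx": 0, "ry": 0, "rz": 0, "hand": 0.6},
    {"x": 0, "y": 0, "z": 0, "rx": 0, "ry": 0, "rz": 0, "hand": 0.6},
    {"x": 0, "y": -40, "z": 0, "rx": 0, "ry": 0, "rz": 0, "hand": 0.6},
    {"x": 0, "y": -80, "z": 0, "rx": 0, "ry": 0, "rz": 0, "hand": 0.65}
  ]
}}

```text
clock: 22.8
position: [0.6612, 0.1399, 0.101]
orientation: [-0.041, 0.053, -0.705, 0.706]
contact_force: [1.2, -0.4, 0.3]
width: 0.0555
```

Call:
{"method": "carry_out", "body": {
  "moves": [
    {"x": 16, "y": -15, "z": 35, "rx": 0, "ry": 0, "rz": 0, "hand": 0.7},
    {"x": 33, "y": -15, "z": 70, "rx": 0, "ry": 0, "rz": 0, "hand": 0.7},
    {"x": 50, "y": -15, "z": 105, "rx": 0, "ry": 0, "rz": 0, "hand": 0.7},
    {"x": 68, "y": -15, "z": 140, "rx": 0, "ry": 0, "rz": 0, "hand": 0.7},
    {"x": 71, "y": -15, "z": 155, "rx": 0, "ry": 0, "rz": 0, "hand": 0.7}
  ]
}}

```text
clock: 23.22
position: [0.61, -0.0271, 0.1181]
orientation: [-0.04, 0.052, -0.704, 0.707]
contact_force: [-0.4, 0.8, -0.0]
width: 0.0597
```

Run:
```python
from h import *
snap('wrist','w11'); im,P=heads('top9');s,p,M=pose(); print(p,to(cab(-.254,-.001,.036),YAW))
cv2.imwrite('pics/v11.png',np.hstack([cv2.imread('pics/w11.png')[:,:420],cv2.resize(im[130:310,180:350],None,fx=2.2,fy=2.333)[:,:,::-1]]))
```

```text
[253. 173.] 147 [0.664 0.141] cab [-0.099, -0.073] sat 9.0 shift@z.009 [ -75.3  107.7 -159.6]
[254. 190.] 143 [0.614 0.135] cab [-0.099, -0.023] sat 9.0 shift@z.009 [ -25.3  108.5 -160. ]
[256. 207.] 141 [0.568 0.131] cab [-0.098, 0.024] sat 11.0 shift@z.009 [  21.3  109.2 -161.2]
[258. 224.] 142 [0.523 0.123] cab [-0.099, 0.069] sat 8.0 shift@z.009 [  66.5  109.9 -159.8]
[318. 227.] 135 [ 0.517 -0.037] cab [-0.257, 0.096] sat 129.0 shift@z.009 [ 93.1 110.7  -2. ]
[392. 266.] 173 [ 0.413 -0.234] cab [-0.439, 0.224] sat 11.0 shift@z.009 [221.3 113.1 180.6]
[ 0.61146122 -0.02606257  0.1182325 ] [array([-3.4, 82.2, -4.8]), array([-0.002, -0.002,  0.016])]
```

View pics/v11.png

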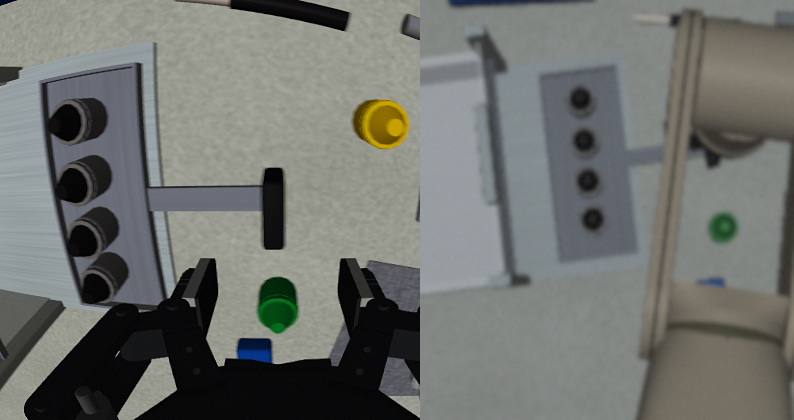

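All four heads are upright in the tray, at cabinet y = -73, -23, 24 and 69 mm, and only the jar is left on the mat. Grip the tray handle again and push in.

Call:
{"method": "carry_out", "body": {
  "moves": [
    {"x": -3, "y": 25, "z": -4, "rx": 0, "ry": 0, "rz": 0.014, "hand": 0.7},
    {"x": -3, "y": 55, "z": -4, "rx": 0, "ry": 0, "rz": 0.014, "hand": 0.7},
    {"x": -3, "y": 77, "z": -4, "rx": 0, "ry": 0, "rz": 0.014, "hand": 0.7},
    {"x": -3, "y": 77, "z": -4, "rx": 0, "ry": 0, "rz": 0.014, "hand": 0.5},
    {"x": -3, "y": 77, "z": -4, "rx": 0, "ry": 0, "rz": 0.014, "hand": 0}
  ]
}}

```text
clock: 23.73
position: [0.6117, -0.0209, 0.04]
orientation: [-0.044, 0.047, -0.705, 0.706]
contact_force: [0.6, 0.6, -0.0]
width: 0.0366
```

Call:
{"method": "carry_out", "body": {
  "moves": [
    {"x": 0, "y": 0, "z": 0, "rx": 0, "ry": 0, "rz": 0, "hand": 0},
    {"x": 0, "y": 0, "z": 0, "rx": 0, "ry": 0, "rz": 0, "hand": 0},
    {"x": 0, "y": 0, "z": 0, "rx": 0, "ry": 0, "rz": 0, "hand": 0},
    {"x": 0, "y": 0, "z": 0, "rx": 0, "ry": 0, "rz": 0, "hand": 0},
    {"x": 0, "y": 0, "z": 0, "rx": 0, "ry": 0, "rz": 0, "hand": 0}
  ]
}}

```text
clock: 24.15
position: [0.6134, -0.0205, 0.0423]
orientation: [-0.045, 0.046, -0.705, 0.706]
contact_force: [-1.4, 2.9, 6.0]
width: 0.0149
```

Run:
```python
from h import *
s,p,M=pose(); print(p,s['width'],s['contact_force'],to(cab(-.085,-.001,p[2]),YAW))
```

```text
[ 0.61340479 -0.02050389  0.04232168] 0.014924932809621896 [-1.40784848  2.91862799  6.04781139] [array([   0.6,   -0.3, -168.3]), array([-0.002, -0.001,  0.001])]
```

Call:
{"method": "carry_out", "body": {
  "moves": [
    {"x": 0, "y": 0, "z": -6, "rx": 0, "ry": 0, "rz": 0, "hand": 0},
    {"x": 0, "y": 0, "z": -18, "rx": 0, "ry": 0, "rz": 0, "hand": 0},
    {"x": 0, "y": 0, "z": -32, "rx": 0, "ry": 0, "rz": 0, "hand": 0},
    {"x": 0, "y": 0, "z": -46, "rx": 0, "ry": 0, "rz": 0, "hand": 0},
    {"x": 0, "y": 0, "z": -60, "rx": 0, "ry": 0, "rz": 0, "hand": 0}
  ]
}}

```text
clock: 24.57
position: [0.6052, 0.0403, 0.0424]
orientation: [-0.045, 0.046, -0.705, 0.706]
contact_force: [-1.6, -2.6, -1.3]
width: 0.0146
```

Call:
{"method": "carry_out", "body": {
  "moves": [
    {"x": 0, "y": 0, "z": -14, "rx": 0, "ry": 0, "rz": 0, "hand": 0},
    {"x": 0, "y": 0, "z": -28, "rx": 0, "ry": 0, "rz": 0, "hand": 0},
    {"x": 0, "y": 0, "z": -42, "rx": 0, "ry": 0, "rz": 0, "hand": 0},
    {"x": 0, "y": 0, "z": -56, "rx": 0, "ry": 0, "rz": 0, "hand": 0},
    {"x": 0, "y": 0, "z": -66, "rx": 0, "ry": 0, "rz": 0, "hand": 0}
  ]
}}

```text
clock: 24.98
position: [0.5962, 0.1078, 0.0424]
orientation: [-0.046, 0.047, -0.705, 0.706]
contact_force: [-2.3, -3.0, 0.8]
width: 0.015
```

Run:
```python
from h import *
camera('top');s,p,M=pose(); print(p,s['width'],s['contact_force'],to(cab(-.085,-.001,p[2]),YAW))
```

```text
[0.59593498 0.10945502 0.04234466] 0.014644883696483443 [-2.77175096  2.65812961  0.94287741] [array([  0. ,   0. , -37.2]), array([0.   , 0.001, 0.002])]
```

Call:
{"method": "carry_out", "body": {
  "moves": [
    {"x": 0, "y": 0, "z": -8, "rx": 0, "ry": 0, "rz": 0, "hand": 0},
    {"x": 0, "y": 0, "z": -18, "rx": 0, "ry": 0, "rz": 0, "hand": 0},
    {"x": 0, "y": 0, "z": -27, "rx": 0, "ry": 0, "rz": 0, "hand": 0},
    {"x": 0, "y": 0, "z": -33, "rx": 0, "ry": 0, "rz": 0, "hand": 0},
    {"x": 0, "y": 0, "z": -36, "rx": 0, "ry": 0, "rz": 0, "hand": 0}
  ]
}}

```text
clock: 25.45
position: [0.591, 0.146, 0.0424]
orientation: [0.046, -0.047, 0.706, -0.706]
contact_force: [-2.9, -4.5, 1.4]
width: 0.015
```

Call:
{"method": "carry_out", "body": {
  "moves": [
    {"x": 0, "y": 0, "z": -2, "rx": 0, "ry": 0, "rz": 0, "hand": 0},
    {"x": 0, "y": 0, "z": -4, "rx": 0, "ry": 0, "rz": 0, "hand": 0},
    {"x": 0, "y": 0, "z": -5, "rx": 0, "ry": 0, "rz": 0, "hand": 0},
    {"x": 0, "y": 0, "z": -5, "rx": 0, "ry": 0, "rz": 0, "hand": 0}
  ]
}}

```text
clock: 25.78
position: [0.591, 0.1462, 0.0424]
orientation: [-0.045, 0.047, -0.703, 0.708]
contact_force: [0.1, -22.4, 2.1]
width: 0.0147
```

Call:
{"method": "carry_out", "body": {
  "moves": [
    {"x": 0, "y": 0, "z": 2, "rx": 0, "ry": 0, "rz": 0, "hand": 0.6},
    {"x": 0, "y": 0, "z": 2, "rx": 0, "ry": 0, "rz": 0, "hand": 0.6},
    {"x": 0, "y": 0, "z": 2, "rx": 0, "ry": 0, "rz": 0, "hand": 0.6},
    {"x": 0, "y": -30, "z": 2, "rx": 0, "ry": 0, "rz": 0, "hand": 0.7},
    {"x": 0, "y": -70, "z": 2, "rx": 0, "ry": 0, "rz": 0, "hand": 0.7}
  ]
}}

```text
clock: 26.2
position: [0.5878, 0.1449, 0.1084]
orientation: [-0.042, 0.05, -0.703, 0.708]
contact_force: [0.7, 0.4, -0.4]
width: 0.0598
```

Call:
{"method": "carry_out", "body": {
  "moves": [
    {"x": 0, "y": -40, "z": 0, "rx": 0, "ry": 0, "rz": 0, "hand": 0.7},
    {"x": 0, "y": -80, "z": 0, "rx": 0, "ry": 0, "rz": 0, "hand": 0.7},
    {"x": 0, "y": -120, "z": 0, "rx": 0, "ry": 0, "rz": 0, "hand": 0.7},
    {"x": 0, "y": -160, "z": 0, "rx": 0, "ry": 0, "rz": 0, "hand": 0.7},
    {"x": 0, "y": -165, "z": 0, "rx": 0, "ry": 0, "rz": 0, "hand": 0.7}
  ]
}}

```text
clock: 26.62
position: [0.5928, 0.1477, 0.2837]
orientation: [-0.048, 0.045, -0.704, 0.707]
contact_force: [0.6, 0.9, 2.3]
width: 0.0602
```

Run:
```python
from h import *
im,d=snap('wrist','w12'); snap('scene','s12'); s,p,M=pose(); print(p,to([.5829,.2308,.217],YAW))
a=cv2.imread('pics/w12.png'); b=cv2.resize(cv2.imread('pics/s12.png')[120:270,230:390],None,fx=2.0,fy=2.8)
cv2.imwrite('pics/v12.png',np.hstack([a[:,:470],b]))
```

```text
[0.59141454 0.14740168 0.27775256] [array([ -2.7,  60.3, -84.1]), array([-0.005,  0.001,  0.004])]
```

View pics/v12.png

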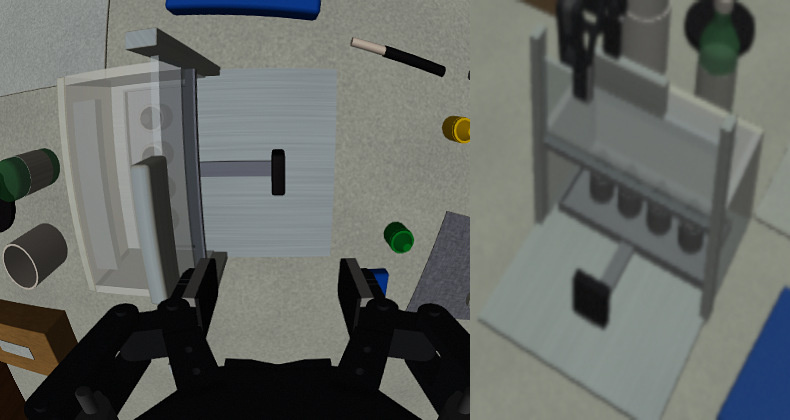

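The scene view shows all four heads upright behind the sash plane with the tray in. Now regrip the rail and lower the sash.

Call:
{"method": "carry_out", "body": {
  "moves": [
    {"x": -2, "y": 0, "z": -40, "rx": 0, "ry": 0, "rz": 0, "hand": 0.7},
    {"x": -2, "y": 0, "z": -84, "rx": 0, "ry": 0, "rz": 0, "hand": 0.7},
    {"x": -2, "y": 0, "z": -84, "rx": 0, "ry": 0, "rz": 0, "hand": 0.7},
    {"x": -2, "y": 30, "z": -84, "rx": 0, "ry": 0, "rz": 0, "hand": 0.7},
    {"x": -2, "y": 60, "z": -84, "rx": 0, "ry": 0, "rz": 0, "hand": 0.7}
  ]
}}

```text
clock: 27.13
position: [0.5826, 0.2327, 0.2174]
orientation: [-0.047, 0.047, -0.704, 0.707]
contact_force: [0.5, -0.0, 0.2]
width: 0.0593
```

Call:
{"method": "carry_out", "body": {
  "moves": [
    {"x": 0, "y": 0, "z": 0, "rx": 0, "ry": 0, "rz": 0, "hand": 0.5},
    {"x": 0, "y": 0, "z": 0, "rx": 0, "ry": 0, "rz": 0, "hand": 0},
    {"x": 0, "y": 0, "z": 0, "rx": 0, "ry": 0, "rz": 0, "hand": 0},
    {"x": 0, "y": 0, "z": 0, "rx": 0, "ry": 0, "rz": 0, "hand": 0},
    {"x": 0, "y": 0, "z": 0, "rx": 0, "ry": 0, "rz": 0, "hand": 0}
  ]
}}

```text
clock: 27.55
position: [0.5835, 0.2308, 0.2191]
orientation: [-0.047, 0.046, -0.703, 0.708]
contact_force: [-0.5, -8.7, -3.0]
width: 0.0132
```

Call:
{"method": "carry_out", "body": {
  "moves": [
    {"x": 0, "y": 0, "z": 0, "rx": 0, "ry": 0, "rz": 0, "hand": 0},
    {"x": 0, "y": 0, "z": 0, "rx": 0, "ry": 0, "rz": 0, "hand": 0},
    {"x": 0, "y": 0, "z": 0, "rx": 0, "ry": 0, "rz": 0, "hand": 0}
  ]
}}

```text
clock: 27.8
position: [0.5835, 0.2307, 0.2197]
orientation: [-0.047, 0.046, -0.703, 0.708]
contact_force: [-2.4, -1.0, -4.9]
width: 0.0138
```

Call:
{"method": "carry_out", "body": {
  "moves": [
    {"x": 0, "y": 17, "z": 0, "rx": 0, "ry": 0, "rz": 0, "hand": 0},
    {"x": 0, "y": 35, "z": 0, "rx": 0, "ry": 0, "rz": 0, "hand": 0},
    {"x": 0, "y": 52, "z": 0, "rx": 0, "ry": 0, "rz": 0, "hand": 0},
    {"x": 0, "y": 67, "z": 0, "rx": 0, "ry": 0, "rz": 0, "hand": 0},
    {"x": 0, "y": 77, "z": 0, "rx": 0, "ry": 0, "rz": 0, "hand": 0}
  ]
}}

```text
clock: 28.22
position: [0.5835, 0.2307, 0.1428]
orientation: [-0.047, 0.046, -0.704, 0.707]
contact_force: [-4.9, 0.4, 3.3]
width: 0.0131
```

Call:
{"method": "carry_out", "body": {
  "moves": [
    {"x": 0, "y": 4, "z": 0, "rx": 0, "ry": 0, "rz": 0, "hand": 0},
    {"x": 0, "y": 7, "z": 0, "rx": 0, "ry": 0, "rz": 0, "hand": 0},
    {"x": 0, "y": 10, "z": 0, "rx": 0, "ry": 0, "rz": 0, "hand": 0},
    {"x": 0, "y": 10, "z": 0, "rx": 0, "ry": 0, "rz": 0, "hand": 0}
  ]
}}

```text
clock: 28.55
position: [0.5836, 0.2307, 0.1346]
orientation: [-0.048, 0.046, -0.704, 0.707]
contact_force: [-9.9, -2.8, 5.9]
width: 0.0136
```

Call:
{"method": "carry_out", "body": {
  "moves": [
    {"x": 0, "y": 3, "z": 0, "rx": 0, "ry": 0, "rz": 0, "hand": 0},
    {"x": 0, "y": 0, "z": 0, "rx": 0, "ry": 0, "rz": 0, "hand": 0.6},
    {"x": 0, "y": 0, "z": 0, "rx": 0, "ry": 0, "rz": 0, "hand": 0.6},
    {"x": 0, "y": 0, "z": 0, "rx": 0, "ry": 0, "rz": 0, "hand": 0.6},
    {"x": 0, "y": -35, "z": 0, "rx": 0, "ry": 0, "rz": 0, "hand": 0.7}
  ]
}}

```text
clock: 28.97
position: [0.5798, 0.2296, 0.1624]
orientation: [-0.044, 0.05, -0.703, 0.708]
contact_force: [-0.9, 0.0, -1.4]
width: 0.0594
```

Call:
{"method": "carry_out", "body": {
  "moves": [
    {"x": 0, "y": -25, "z": 0, "rx": 0, "ry": 0, "rz": 0, "hand": 0.7},
    {"x": 0, "y": -40, "z": 30, "rx": 0, "ry": 0, "rz": 0, "hand": 0.7},
    {"x": 0, "y": -40, "z": 70, "rx": 0, "ry": 0, "rz": 0, "hand": 0.7},
    {"x": 0, "y": -40, "z": 110, "rx": 0, "ry": 0, "rz": 0, "hand": 0.7},
    {"x": 0, "y": -40, "z": 150, "rx": 0, "ry": 0, "rz": 0, "hand": 0.7}
  ]
}}

```text
clock: 29.38
position: [0.6008, 0.08, 0.2046]
orientation: [-0.045, 0.05, -0.703, 0.708]
contact_force: [0.6, -0.4, -0.9]
width: 0.0596
```

Run:
```python
from h import *
im,d=snap('top','top13'); P=cloud('top',d); Q=P[180:220,195:230].reshape(-1,3)
r=(Q[:,:2]-O); m=(abs(r@CX)<.012)&(abs(r@CY)<.04)&(Q[:,2]>.1)&(Q[:,2]<.28); print('rail top z',np.median(Q[m,2]),m.sum())
t0=np.load('pics/top0.npz')['d']; Q=cloud('top',t0)[180:220,195:230].reshape(-1,3); r=(Q[:,:2]-O); m=(abs(r@CX)<.012)&(abs(r@CY)<.04)&(Q[:,2]>.1)&(Q[:,2]<.28); print('at start',np.median(Q[m,2]),m.sum())
z=P[...,2]; m=(z>.105)&(z<.135); k=np.zeros_like(m);k[150:205,340:420]=1; q=P[m&k]; 
print('lever',len(q),((q.min(0)+q.max(0))/2).round(3) if len(q) else '')
m=(z>.062)&(z<.076)&k; q=P[m]; c=q[:,:2].mean(0); print('box top',len(q),c.round(3), cv2.minAreaRect((q[:,:2]*1000).astype(np.float32)))
s,p,M=pose(); print(p,to([.655,-.212,.16],YAW))
```

```text
rail top z 0.1598272583585849 217
at start 0.15958576577742412 218
lever 64 [ 0.655 -0.212  0.116]
box top 851 [ 0.654 -0.211] ((654.7283325195312, -211.84695434570312), (64.4049072265625, 110.6788558959961), 6.929418563842773)
[0.60167691 0.07220746 0.20435848] [array([-16.6,  47.7, 288.1]), array([-0.012, -0.001,  0.008])]
```

The rail is back at its starting height (0.1598 vs 0.1596 m), so the sash is shut. The switch box is centred at (0.655, -0.212) with its long axis at 96.9°, aligned with the tool. Moving over the lever to straddle it.

Call:
{"method": "carry_out", "body": {
  "moves": [
    {"x": -3, "y": 6, "z": 40, "rx": 0, "ry": 0, "rz": 0, "hand": 0.6},
    {"x": -6, "y": 12, "z": 80, "rx": 0, "ry": 0, "rz": 0, "hand": 0.6},
    {"x": -9, "y": 18, "z": 120, "rx": 0, "ry": 0, "rz": 0, "hand": 0.6},
    {"x": -12, "y": 24, "z": 160, "rx": 0, "ry": 0, "rz": 0, "hand": 0.6},
    {"x": -14, "y": 30, "z": 195, "rx": 0, "ry": 0, "rz": 0, "hand": 0.6}
  ]
}}

```text
clock: 29.85
position: [0.6413, -0.122, 0.177]
orientation: [-0.044, 0.047, -0.701, 0.71]
contact_force: [0.0, 0.9, 0.1]
width: 0.0516
```

Call:
{"method": "carry_out", "body": {
  "moves": [
    {"x": -1, "y": 0, "z": 40, "rx": 0, "ry": 0, "rz": 0, "hand": 0.6},
    {"x": -2, "y": 0, "z": 80, "rx": 0, "ry": 0, "rz": 0, "hand": 0.6},
    {"x": -2, "y": 0, "z": 93, "rx": 0, "ry": 0, "rz": 0, "hand": 0.6},
    {"x": -2, "y": 0, "z": 93, "rx": 0, "ry": 0, "rz": 0, "hand": 0.6}
  ]
}}

```text
clock: 30.18
position: [0.6553, -0.2184, 0.1781]
orientation: [-0.042, 0.045, -0.7, 0.711]
contact_force: [-0.4, 0.5, -0.7]
width: 0.051
```

Run:
```python
from h import *
snap('wrist','w14'); s,p,M=pose(); print(p,s['width'],to([.655,-.212,.08],YAW))
```

```text
[ 0.65528771 -0.21579306  0.17802687] 0.051266069684389515 [array([-0.7, 98. , -5.1]), array([-0.013, -0.004,  0.006])]
```

View pics/w14.png

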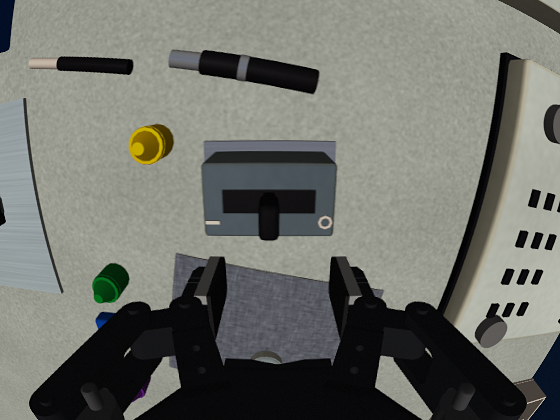

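Wrist view: the lever is upright at (269,215), the ring at the right end (325,222, tool +z) and the bar at the left (212,222). Descend astride it, then push to the ring.

Call:
{"method": "carry_out", "body": {
  "moves": [
    {"x": -1, "y": 0, "z": -5, "rx": 0, "ry": 0, "rz": 0, "hand": 0.6},
    {"x": -1, "y": 30, "z": -5, "rx": 0, "ry": 0, "rz": 0, "hand": 0.6},
    {"x": -1, "y": 60, "z": -5, "rx": 0, "ry": 0, "rz": 0, "hand": 0.6},
    {"x": -1, "y": 85, "z": -5, "rx": 0, "ry": 0, "rz": 0, "hand": 0.6},
    {"x": -1, "y": 97, "z": -5, "rx": 0, "ry": 0, "rz": 0, "hand": 0.6}
  ]
}}

```text
clock: 30.65
position: [0.6534, -0.2086, 0.0768]
orientation: [-0.042, 0.049, -0.702, 0.709]
contact_force: [-1.2, 0.3, -1.6]
width: 0.0516
```

Call:
{"method": "carry_out", "body": {
  "moves": [
    {"x": 0, "y": 0, "z": 6, "rx": 0, "ry": 0, "rz": 0, "hand": 0.6},
    {"x": 0, "y": 0, "z": 14, "rx": 0, "ry": 0, "rz": 0, "hand": 0.6},
    {"x": 0, "y": 0, "z": 20, "rx": 0, "ry": 0, "rz": 0, "hand": 0.6},
    {"x": 0, "y": 0, "z": 26, "rx": 0, "ry": 0, "rz": 0, "hand": 0.6},
    {"x": 0, "y": 0, "z": 32, "rx": 0, "ry": 0, "rz": 0, "hand": 0.6}
  ]
}}

```text
clock: 31.07
position: [0.6589, -0.2406, 0.0797]
orientation: [-0.043, 0.048, -0.702, 0.709]
contact_force: [-0.6, 7.8, 3.3]
width: 0.0516
```

Run:
```python
from h import *
camera('top'); s,p,M=pose(); print(p,s['contact_force'],to([.655,-.212,.08],YAW))
```

```text
[ 0.65888811 -0.24151464  0.07954263] [0.98614123 5.61530737 2.06343767] [array([  0.1,  -0.8, -29.8]), array([-0.01 , -0.003,  0.007])]
```

Call:
{"method": "carry_out", "body": {
  "moves": [
    {"x": 0, "y": 0, "z": 3, "rx": 0, "ry": 0, "rz": 0, "hand": 0.6},
    {"x": 0, "y": 0, "z": 5, "rx": 0, "ry": 0, "rz": 0, "hand": 0.6},
    {"x": 0, "y": 0, "z": 7, "rx": 0, "ry": 0, "rz": 0, "hand": 0.6},
    {"x": 0, "y": 0, "z": 9, "rx": 0, "ry": 0, "rz": 0, "hand": 0.6},
    {"x": 0, "y": 0, "z": 9, "rx": 0, "ry": 0, "rz": 0, "hand": 0.6}
  ]
}}

```text
clock: 31.53
position: [0.6604, -0.2496, 0.0804]
orientation: [-0.043, 0.047, -0.703, 0.709]
contact_force: [-0.9, 6.6, -0.8]
width: 0.0512
```

Run:
```python
from h import *
snap('wrist','w15'); s,p,M=pose(); print(p,s['contact_force'],to([.655,-.212,.08],YAW))
```

```text
[ 0.66038511 -0.24959728  0.08046445] [-1.94414772  7.30041021 -0.66474838] [array([  0.6,   0.2, -38. ]), array([-0.008, -0.003,  0.006])]
```

View pics/w15.png

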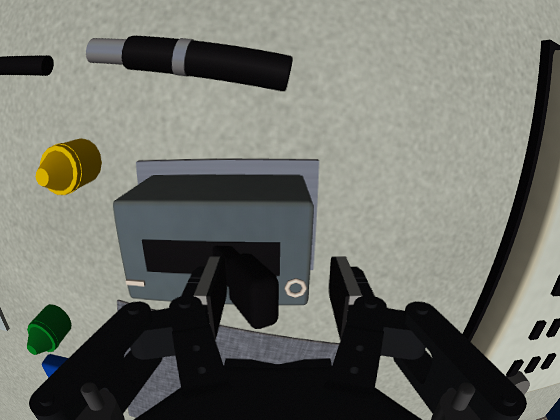

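The lever leans toward the ring. The force, about 7 N, is still only lever drag, so I push until the end stop shows.

Call:
{"method": "carry_out", "body": {
  "moves": [
    {"x": 0, "y": 0, "z": 2, "rx": 0, "ry": 0, "rz": 0, "hand": 0.6},
    {"x": 0, "y": 0, "z": 4, "rx": 0, "ry": 0, "rz": 0, "hand": 0.6},
    {"x": 0, "y": 0, "z": 6, "rx": 0, "ry": 0, "rz": 0, "hand": 0.6},
    {"x": 0, "y": 0, "z": 6, "rx": 0, "ry": 0, "rz": 0, "hand": 0.6}
  ]
}}

```text
clock: 31.92
position: [0.6612, -0.2531, 0.0809]
orientation: [-0.043, 0.047, -0.704, 0.707]
contact_force: [-2.2, 12.6, -0.0]
width: 0.0508
```

Call:
{"method": "carry_out", "body": {
  "moves": [
    {"x": 0, "y": 0, "z": 3, "rx": 0, "ry": 0, "rz": 0, "hand": 0.6},
    {"x": 0, "y": 0, "z": 5, "rx": 0, "ry": 0, "rz": 0, "hand": 0.6},
    {"x": 0, "y": 0, "z": 5, "rx": 0, "ry": 0, "rz": 0, "hand": 0.6}
  ]
}}

```text
clock: 32.17
position: [0.6614, -0.2534, 0.0806]
orientation: [0.043, -0.049, 0.707, -0.704]
contact_force: [-5.2, 20.8, 0.4]
width: 0.0509
```

That's a hard stop (no advance, 21 N), so the lever is fully off. Now throw it to on.

Call:
{"method": "carry_out", "body": {
  "moves": [
    {"x": 0, "y": 0, "z": -15, "rx": 0, "ry": 0, "rz": 0, "hand": 0.6},
    {"x": 0, "y": 0, "z": -28, "rx": 0, "ry": 0, "rz": 0, "hand": 0.6},
    {"x": 0, "y": 0, "z": -38, "rx": 0, "ry": 0, "rz": 0, "hand": 0.6},
    {"x": 0, "y": 0, "z": -48, "rx": 0, "ry": 0, "rz": 0, "hand": 0.6},
    {"x": 0, "y": 0, "z": -56, "rx": 0, "ry": 0, "rz": 0, "hand": 0.6}
  ]
}}

```text
clock: 32.58
position: [0.6554, -0.1987, 0.0832]
orientation: [0.044, -0.047, 0.706, -0.705]
contact_force: [0.5, -3.0, 1.8]
width: 0.0513
```

Call:
{"method": "carry_out", "body": {
  "moves": [
    {"x": 0, "y": 0, "z": -5, "rx": 0, "ry": 0, "rz": 0, "hand": 0.6},
    {"x": 0, "y": 0, "z": -10, "rx": 0, "ry": 0, "rz": 0, "hand": 0.6},
    {"x": 0, "y": 0, "z": -15, "rx": 0, "ry": 0, "rz": 0, "hand": 0.6},
    {"x": 0, "y": 0, "z": -20, "rx": 0, "ry": 0, "rz": 0, "hand": 0.6},
    {"x": 0, "y": 0, "z": -22, "rx": 0, "ry": 0, "rz": 0, "hand": 0.6}
  ]
}}

```text
clock: 33.0
position: [0.6526, -0.1767, 0.0829]
orientation: [0.044, -0.047, 0.706, -0.705]
contact_force: [3.0, -6.1, -2.9]
width: 0.0515
```

Run:
```python
from h import *
camera('top'); s,p,M=pose(); print(p,s['contact_force'],to([.655,-.212,.08],YAW))
```

```text
[ 0.65255888 -0.1765031   0.0827907 ] [ 2.41755889 -3.01527402 -1.44427952] [array([ 2.1,  2.7, 35.5]), array([ 0.002, -0.001,  0.005])]
```

Call:
{"method": "carry_out", "body": {
  "moves": [
    {"x": 0, "y": 0, "z": -3, "rx": 0, "ry": 0, "rz": 0, "hand": 0.6},
    {"x": 0, "y": 0, "z": -6, "rx": 0, "ry": 0, "rz": 0, "hand": 0.6},
    {"x": 0, "y": 0, "z": -9, "rx": 0, "ry": 0, "rz": 0, "hand": 0.6},
    {"x": 0, "y": 0, "z": -9, "rx": 0, "ry": 0, "rz": 0, "hand": 0.6}
  ]
}}

```text
clock: 33.38
position: [0.6517, -0.1722, 0.082]
orientation: [-0.044, 0.046, -0.704, 0.708]
contact_force: [8.3, -22.4, -11.5]
width: 0.0512
```

Call:
{"method": "carry_out", "body": {
  "moves": [
    {"x": 0, "y": 0, "z": -2, "rx": 0, "ry": 0, "rz": 0, "hand": 0.6},
    {"x": 0, "y": 0, "z": -4, "rx": 0, "ry": 0, "rz": 0, "hand": 0.6},
    {"x": 0, "y": 0, "z": -4, "rx": 0, "ry": 0, "rz": 0, "hand": 0.6}
  ]
}}

```text
clock: 33.63
position: [0.6518, -0.1724, 0.0819]
orientation: [-0.044, 0.045, -0.702, 0.71]
contact_force: [7.1, -19.4, -7.2]
width: 0.0511
```

Hard stop at about +40 mm, mirroring the -41 mm of the off side, so the lever is fully on. Back off, rise clear and check.

Call:
{"method": "carry_out", "body": {
  "moves": [
    {"x": 0, "y": 0, "z": 6, "rx": 0, "ry": 0, "rz": 0, "hand": 0.6},
    {"x": 0, "y": 0, "z": 6, "rx": 0, "ry": 0, "rz": 0, "hand": 0.6},
    {"x": 0, "y": -35, "z": 6, "rx": 0, "ry": 0, "rz": 0, "hand": 0.6},
    {"x": 0, "y": -75, "z": 6, "rx": 0, "ry": 0, "rz": 0, "hand": 0.6},
    {"x": 0, "y": -110, "z": 6, "rx": 0, "ry": 0, "rz": 0, "hand": 0.6}
  ]
}}

```text
clock: 34.05
position: [0.6519, -0.1758, 0.1926]
orientation: [-0.043, 0.046, -0.702, 0.709]
contact_force: [1.7, -0.1, 0.6]
width: 0.0513
```

Call:
{"method": "carry_out", "body": {
  "moves": [
    {"x": 30, "y": -15, "z": 25, "rx": 0, "ry": 0, "rz": 0, "hand": 0.6},
    {"x": 60, "y": -20, "z": 50, "rx": 0, "ry": 0, "rz": 0, "hand": 0.6},
    {"x": 90, "y": -20, "z": 75, "rx": 0, "ry": 0, "rz": 0, "hand": 0.6},
    {"x": 120, "y": -20, "z": 100, "rx": 0, "ry": 0, "rz": 0, "hand": 0.6},
    {"x": 120, "y": -20, "z": 100, "rx": 0, "ry": 0, "rz": 0, "hand": 0.6}
  ]
}}

```text
clock: 34.47
position: [0.5413, -0.294, 0.2143]
orientation: [-0.041, 0.045, -0.702, 0.709]
contact_force: [-0.4, -1.1, -1.3]
width: 0.0507
```

Run:
```python
from h import *
im,d=snap('top','top16'); P=cloud('top',d); si,sd=snap('scene','s16'); s,p,M=pose(); print(s['clock'],p)
Q=P[180:220,195:230].reshape(-1,3); r=(Q[:,:2]-O); m=(abs(r@CX)<.012)&(abs(r@CY)<.04)&(Q[:,2]>.1)&(Q[:,2]<.28); print('rail top z',np.median(Q[m,2]))
z=P[...,2]; k=np.zeros(z.shape,bool);k[170:225,225:290]=1; q=P[k&(z>.04)&(z<.07)]; c=(q.min(0)+q.max(0))[:2]/2; print('tray grip cab',(c-O)@CX,(c-O)@CY)
Q=cloud('scene',sd).reshape(-1,3); C=np.array([.655,-.212]); r=Q[:,:2]-C; x=r@CX; m=(abs(x)<.06)&(abs(r@CY)<.02)&(Q[:,2]>.085)&(Q[:,2]<.13)
print('lever pts',m.sum(), x[m].min() if m.any() else '',x[m].max() if m.any() else '',Q[m,2].max() if m.any() else '')
a=cv2.resize(si[120:270,230:390],None,fx=2.5,fy=2.8); b=cv2.resize(si[280:390,150:270],None,fx=3,fy=3.82)
cv2.imwrite('pics/v16.png',np.hstack([a,b[:420]])[:,:,::-1])
```

```text
34.5667 [ 0.54449381 -0.29038726  0.21403439]
rail top z 0.15974517299492197
tray grip cab -0.08444818801854097 -0.00024138471885577946
lever pts 206 0.009870916925184407 0.03838658777202066 0.1133829807004918
```

View pics/v16.png

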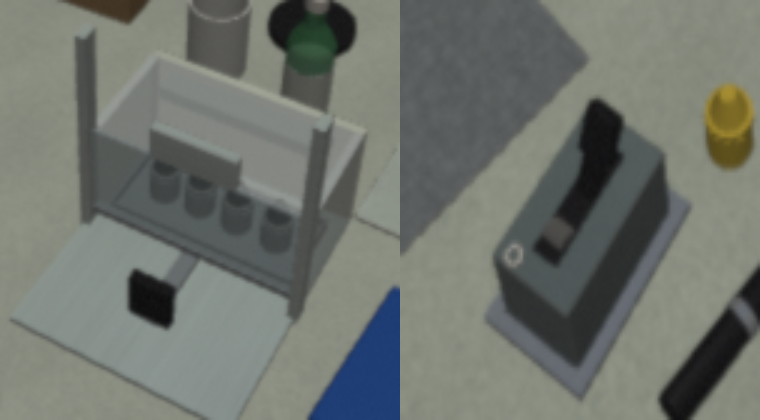

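```bash
python3 -c "
from station import *
print(finish_job())"
```

```text
the job is handed in; nothing more can be done
None
```

The job is done and handed in at about 35 s on the robot clock. I raised the sash, drew out the tray and stood the four probe heads from the mat in it. Then I pushed the tray in, shut the sash and threw the trip lever to off and back to on.

**Last checks:**
- **Tray and heads:** the tray grip is at -84 mm, against -85 mm for fully in. The four heads stand upright behind the glass.
- **Sash:** the rail top is at 159.7 mm, against 159.6 mm at the start, so the sash is shut.
- **Lever:** it came to a hard stop on both sides, and its tip now lies about +38 mm toward the bar, matching +0.6 rad.
- **Robot:** it is clear of everything, with the TCP 214 mm up.

No check failed or disagreed. I did not measure the bystanders at the end, apart from the jar, which I last measured at its starting position before the tray went back in. The look-alikes and desk items stayed in place as far as the pictures show.

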